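# Put the gauge and flow meter back in the service kit

### The arm

A 6-joint arm with a two-finger parallel gripper is mounted at the origin on the work surface. World frame = base frame: x ahead of the robot, y to its left, z up, the work surface at z = 0. Lengths are in m, angles in rad, forces in N, time in s.
With the tool pointing down it reaches from about 0.325 to 0.775 m from the base axis. Payload 5.5 kg.
Tool frame: the origin (TCP) lies on the centre line of the jaws, within the pads' length; the fingertips stand 14 mm ahead of it and the grasp point (between the pads) lies 5 mm behind it (nose_length is the distance from the TCP to the fingertips, in m); z points along the fingers, y is the direction in which the jaws open and shut (so a half turn about z gives the same grasp; the last joint's range is limited). The gripper opens to 88 mm and grips with 3 to 60 N. Pads are 20 mm wide; open, the fingers measure 115 mm over their backs; the gripper's body (75 mm by 178 mm) begins 61 mm behind the grasp point.
Start: joints at [-1.326, 0.091, 1.231, -0, 1.82, -0.057], TCP at [0.178, -0.573, 0.2] pointing down, gripper open.
Joint ranges: [-2.87, 2.87], [-0.86, 2.18], [0.17, 2.46], [-1.51, 4.65], [0.06, 2.69], [-2.65, 2.65]. Speed limits (rad/s): [2.57, 2.57, 3.01, 3.14, 3.14, 3.14].

### API

Orientations are given as a unit quaternion [w, x, y, z].
In Python, from plant import read_state, get_image, camera_model, finish_job, find_in, spot_point, nose_length gives the robot as it stands. The module is installed in compiled form; this text tells all that it offers.
- The arm moves only by the tool arm_command, never from a script. Its argument "deltas" is a list of rows, each an object with "slide": the shift along the tool's x, y, z in m, a list of three; "rot": the turn, a rotation vector about the tool's x, y, z in degrees, a list of three; "gripper": the closure in counts, from 0 (fully open) to 255 (shut). A call has exactly 5 rows; each row shifts and turns the pose as measured when the row begins, along the tool's axes as they then stand; what a row does not reach is not made up. A row lasts 1/12 s, in which the tool goes at most 41.7 mm and 7.16 degrees, less where a joint would pass 70% of its speed; a pose out of reach is approached as far as the arm can. A call is refused whole if a number of a shift passes 0.0417 or a number of a turn 7.16, either way. A call with a gripper value outside its range is refused whole. The fingers move at their own pace and stop on an object; the grip force is fixed at half the most. Time passes only in rows, so rows that do not move let the fingers close, or fill a call up. It gives the time, the measured TCP pose, the force and the opening at its end, in the units of the state.
- read_state(): the state, without advancing time (a new reading comes with each control period).
- get_image(name): name is "scene" or "side" or "wrist"; returns the picture (384x512x3 uint8, blue, green, red); there is no depth.
- camera_model(name): a dict with "fx", "fy", "cx", "cy" (pixels), "k1" (the pictures are not rectified: a ray, as slopes to the right and down, at radius r is drawn at 1 + k1 r^2 times it, then the intrinsics apply), "eye" and "rotation" of the camera in the world; the wrist camera has in their place "T_tool_cam" (4x4, takes a point from camera to tool coordinates, whose origin is the TCP and whose axes are the flange's). Camera axes: x right, y down, z forward; pixel columns grow to the right and rows downward; lengths in m; the calibration is good to about 2 mm. A picture is of the moment at which its call begins: read the wrist's pose just before it. camera_model takes no time and is no camera call.
- finish_job(): hands the job in, once; it reports no verdict.
Trained networks look in the newest picture that a camera, given by its name, has taken for a name from the list of things; names that differ only in an ending like _2 or _b are one class to them, and where a whole thing is asked for, a point or a joint stands for the part that bears it (a point fixed in the world has none). Each returns a list of dicts, best first, with "conf" (0 to 1); they miss things now and then, are a little off and sometimes report something else, mostly with a low value. They report only what shows in the picture. A call takes as long as a camera call.
- find_in(camera, label): "centre" ([x, y, z] in m, in world coordinates, good to about 4 mm: the middle of the surface that is visible of it).
- spot_point(camera, label): "centre" ([x, y, z] in m, in world coordinates, good to about 4 mm: a listed point, or the origin of a listed thing).
The state is a dict: "t": time; "joints": joint angles; "qd": joint speeds; "tau": joint torques, N m; "tcp_pos": TCP position; "orientation": TCP orientation; "contact_force": force on the tool from outside, world axes, zero at the start; "torque": the same for the moment, N m; "opening": opening from 0.0 (shut) to 1.0 (fully open).
Only numpy, scipy, OpenCV 4.12 (cv2) and the standard library are available. Lean on these libraries where they do the work, as an engineer would, in place of code of your own. Each camera call takes 0.05 s, during which the arm holds its last target.

### The job

Put the gas-line service kit back in order: set the pressure gauge and the hand-held flow meter, both face up, over their own cutouts in the case's foam insert and press each one in, without dropping it, until it is fully home on the cutout's floor; then let go. Leave the spanner in the foam, and the rest of the bench, as they are.

Things in the scene. Friction and masses are not known exactly. Their poses are not given: they have to be found in the camera images.
- gauge_center (a point): Round pressure gauge on its back on the bench mat, white dial up: steel case 50 mm across, 30 mm thick, underside bevelled 2 mm; 170 g. A brass stem, 14 mm wide, sticks out sideways at mid-thickness to 47 mm from the centre. This point is the case's centre, 15 mm above its underside. Stem along -x, dial +z; grip the case across y. Gauge and meter lie on the mat in either order.
- meter_center (a point): Hand-held gas flow meter on its back on the bench mat, screen up: light over dark grey body 108 (x) by 52 (y) by 30 mm thick, underside bevelled 2 mm; 190 g. A steel nozzle, 9 mm thick, sticks out 18 mm from the middle of its +x (screen) end at mid-thickness. This point is the body's centre, nozzle not counted, 15 mm above its underside; z out of the screen. Grip across y.
- gauge_pocket (a point): Centre of the floor of the gauge's cutout in the foam: round, 53 mm across, 18 mm deep, red floor 26 mm above the bench, with a 17 mm wide slot for the stem along -x; z up. At home the gauge's axes agree with these, its underside lies on this floor and it stands 12 mm proud of the foam. Finger recesses beside it at +y and -y, 34 mm wide, 26 mm deep, end 54 mm from the centre.
- meter_pocket (a point): Centre of the floor of the flow meter's cutout in the foam: 111 (x) by 55 mm (y), 18 mm deep, red floor 26 mm above the bench, with a 13 mm wide slot for the nozzle at its +x end; z up. At home the meter's axes agree with these, its underside lies on this floor and it stands 12 mm proud. Finger recesses beside it at +y and -y, 34 mm wide, 26 mm deep, end 54 mm from the centre.
- case: Open grey case, 172 (x) by 252 (y) mm, fixed; dark foam insert, top 44 mm above the bench, rim 48 mm; its lid lies open beyond it. Origin: centre of its underside. Soft foam ribs in both cutouts grip a part from about 7 mm below the foam's top: it does not drop in but needs a straight push of 7 to 10 N until it stops hard on the floor, and it stays at whatever depth it is left.
- mat: Blue-grey rubber bench mat, 280 by 370 mm, 3 mm thick, fixed, on which the gauge and the meter lie. Origin: centre of its underside.
- spanner_center (a point): Small double open-ended steel spanner, 94 mm long, 6 mm thick, loose in its own shallow recess in the foam, 86 mm from the gauge's cutout along that frame's -x; leave it there. This point is its centre.
- vial_rack: Red vial rack, 105 by 165 mm, 42 mm high with its vials, loose, beyond the mat; origin: centre of its underside. Leave it.
- column: Coiled capillary column on a flat wire cage, 170 mm across, 24 mm high, loose, at the left of the bench; origin: centre of its underside. Leave it.
- solvent: Amber solvent bottle, 86 mm across, 190 mm tall, loose, at the right of the bench; origin: centre of its underside. Leave it.
- septa_jar: Small jar, 60 mm across, 65 mm tall, loose, beyond the mat; origin: centre of its underside. Leave it.
- wash_bottle: White wash bottle with a red cap, 68 mm across, 198 mm tall, loose, at the left of the bench; origin: centre of its underside. Leave it.

How it is judged:
By the outcome, as a careful person would: the job done as asked, in the order asked, and still so for the second after the job is handed in, with the robot touching nothing.
It also fails if it takes over 61 s, if anything falls off the work surface, if the arm or the gripper's body presses on something with over 40 N, if the wrist force passes 120 N, or if a joint passes its speed limit or range.

## Working session

There is one attempt and no reset: what is moved stays moved. The work goes in short steps, Python scripts to look and compute and a tool call to move; the robot and the scene stay as the last step left them, time stands still between calls to the robot, and variables do not carry over. Pictures are saved under pics/ and viewed, and the job is handed in when it is done.

Besides the shell and the picture viewer there is one more tool, called after "Emit:" by a JSON object that holds its "api" and its "payload". arm_command: Moves the arm, as the interface text tells. Its arguments: {"type":"object","properties":{"deltas":{"type":"array","items":{"type":"object","properties":{"slide":{"type":"array","items":{"type":"number"}},"rot":{"type":"array","items":{"type":"number"}},"gripper":{"type":"number"}}}}},"required":["deltas"]}

```bash
mkdir -p pics; python3 - <<'E'
from plant import *
import cv2
s=read_state();print(s)
print(nose_length if not callable(nose_length) else nose_length())
for c in ["scene","side","wrist"]:
    im=get_image(c);cv2.imwrite(f"pics/{c}0.png",im);print(c,camera_model(c))
for l in ["gauge_center","meter_center","gauge_pocket","meter_pocket","spanner_center","case","mat"]:
    for c in ["scene","side"]:
        print(l,c,[(d['conf'],[round(v,4) for v in d['centre']]) for d in spot_point(c,l)][:3])
print(read_state()['t'])
E
```

```text
{'t': 0.0, 'joints': array([-1.32572369e+00,  9.18465274e-02,  1.23187270e+00, -7.45909345e-06,
        1.81979200e+00, -5.66897004e-02]), 'qd': array([ 0.00071817,  0.0001499 , -0.00033734, -0.00154567, -0.00077048,
       -0.0001115 ]), 'tau': array([ 1.25412840e-03, -4.46456051e+01, -4.06446791e+01,  6.98922272e-02,
        2.94623512e-02, -1.69779119e-04]), 'tcp_pos': array([ 0.17824154, -0.5725597 ,  0.19852175]), 'orientation': array([-9.54691234e-04,  9.88638697e-01,  1.50308374e-01, -9.38221579e-05]), 'contact_force': array([ 0.16193957, -0.58824967,  0.4732271 ]), 'torque': array([ 0.00440447, -0.02173913, -0.05435335]), 'opening': 0.999388880684518}
0.014
scene {'fx': 385.5028215437356, 'fy': 385.5028215437356, 'cx': 257.4331380761048, 'cy': 184.77643610003634, 'k1': -0.004590028677602853, 'eye': array([ 0.90305946, -0.52493853,  1.08895172]), 'rotation': array([-0.26057654,  0.91340502,  0.3026595 , -0.07866615])}
side {'fx': 409.1958686766491, 'fy': 409.1958686766491, 'cx': 253.9199267065195, 'cy': 191.43385757222686, 'k1': -0.14412428217875606, 'eye': array([-0.10836239,
[... 756 characters left out ...]
]
meter_center side [(0.83, [0.5554, -0.3582, 0.0136])]
gauge_pocket scene [(0.82, [0.5754, 0.248, 0.0236])]
gauge_pocket side [(0.75, [0.5778, 0.2446, 0.0254]), (0.38, [0.7793, -0.1773, 0.0037])]
meter_pocket scene [(0.64, [0.5299, 0.1265, 0.0301])]
meter_pocket side [(0.71, [0.5396, 0.1234, 0.0248]), (0.26, [0.601, -0.5506, -0.0015])]
spanner_center scene [(0.5, [0.4926, 0.2436, 0.0388])]
spanner_center side [(0.41, [0.4912, 0.245, 0.043])]
case scene [(0.85, [0.5428, 0.1847, -0.0027])]
case side [(0.9, [0.545, 0.1841, 0.0008])]
mat scene [(0.85, [0.5009, -0.2643, 0.0004]), (0.53, [0.5427, 0.1853, 0.0009])]
mat side [(0.93, [0.4976, -0.2671, 0.0043]), (0.68, [0.5785, 0.2477, 0.0224])]
0.85
```

```bash
python3 - <<'E'
import cv2
for c in ["scene","side"]:
    im=cv2.imread(f"pics/{c}0.png");cv2.imwrite(f"pics/{c}0b.png",cv2.resize(im,(800,600),interpolation=cv2.INTER_CUBIC))
E
```

```text
(no output)
```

View pics/scene0b.png

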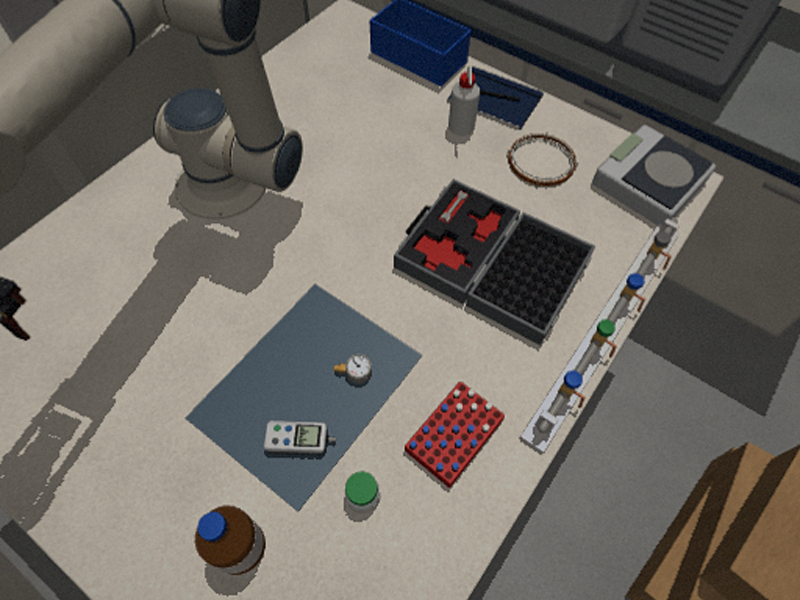

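View pics/side0b.png

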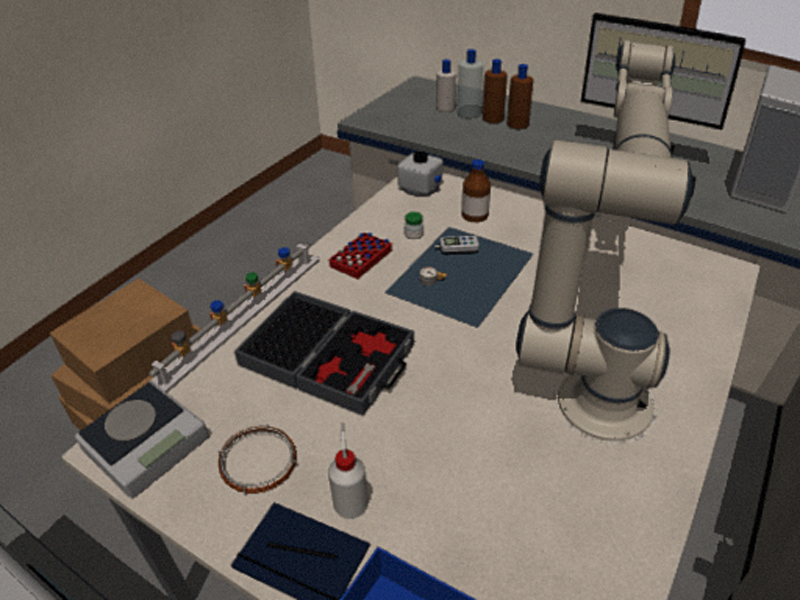

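The pictures show the gauge near (357,369) and the meter near (297,438), upscaled. The case has red cutouts at (487,225) for the gauge and (440,252) for the meter. Next I work out the yaws.

```bash
cat > h.py <<'E'
import numpy as np, cv2
from scipy.spatial.transform import Rotation as R
from plant import *
def q2R(q): return R.from_quat([q[1],q[2],q[3],q[0]]).as_matrix()
def cam(name,s=None):
    m=camera_model(name)
    K=np.array([[m['fx'],0,m['cx']],[0,m['fy'],m['cy']],[0,0,1.]]);D=np.array([m['k1'],0,0,0,0.])
    if name=='wrist':
        T=np.eye(4);T[:3,:3]=q2R(s['orientation']);T[:3,3]=s['tcp_pos'];T=T@np.array(m['T_tool_cam'])
        return K,D,T[:3,:3],T[:3,3]
    return K,D,q2R(m['rotation']),np.array(m['eye'])
def px2w(c,uv,z):
    K,D,Rm,e=c
    p=cv2.undistortPoints(np.array(uv,float).reshape(-1,1,2),K,D).reshape(-1,2)
    d=np.c_[p,np.ones(len(p))]@Rm.T
    return e+d*((z-e[2])/d[:,2])[:,None]
def w2px(c,P):
    K,D,Rm,e=c
    Pc=(np.array(P,float).reshape(-1,3)-e)@Rm
    return cv2.projectPoints(Pc,np.zeros(3),np.zeros(3),K,D)[0].reshape(-1,2)
def topdown(c,im,z,x0,x1,y0,y1,ppm=2000):
    # world ortho: image right = -y, up = +x
    xs=np.arange(x1,x0,-1/ppm);ys=np.arange(y1,y0,-1/ppm)
    X,Y=np.meshgrid(xs,ys,indexing='ij')
    p=w2px(c,np.c_[X.ravel(),Y.ravel(),np.full(X.size,z)]).reshape(*X.shape,2).astype(np.float32)
    return cv2.remap(im,p[...,0],p[...,1],cv2.INTER_CUBIC)
E
python3 - <<'E'
from h import *
c=cam('scene');im=cv2.imread('pics/scene0.png')
cv2.imwrite('pics/td_mat.png',topdown(c,im,0.033,0.45,0.65,-0.45,-0.1,2200))
cv2.imwrite('pics/td_case.png',topdown(c,im,0.035,0.43,0.66,0.03,0.33,2400))
for l in ["solvent","wash_bottle","column","septa_jar","vial_rack"]:
    print(l,[(d['conf'],[round(v,3) for v in d['centre']]) for d in spot_point('scene',l)][:2])
E
```

```text
solvent [(0.61, [0.6, -0.549, -0.0])]
wash_bottle [(0.77, [0.346, 0.508, 0.002]), (0.74, [0.572, 0.521, -0.002])]
column [(0.75, [0.571, 0.519, -0.005]), (0.44, [0.577, 0.247, 0.025])]
septa_jar [(0.79, [0.715, -0.363, -0.002])]
vial_rack [(0.66, [0.779, -0.179, 0.001]), (0.21, [0.578, 0.249, 0.024])]
```

View pics/td_mat.png

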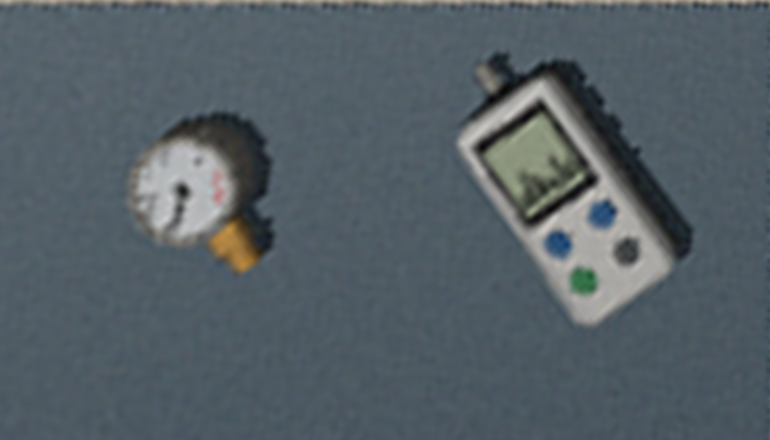

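View pics/td_case.png

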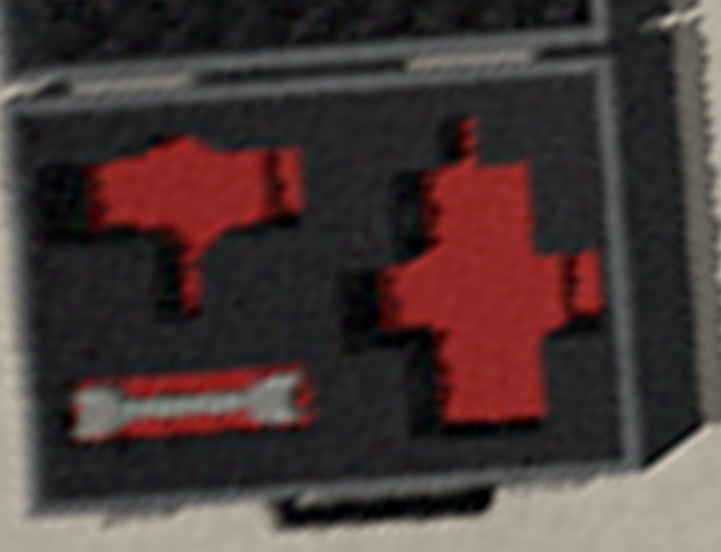

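```bash
cat >> h.py <<'E'
def Rdown(yaw):
    c,s=np.cos(np.radians(yaw)),np.sin(np.radians(yaw))
    return np.array([[c,s,0],[s,-c,0],[0,0,-1.]])
def plan(target,yaw,n=5,grip=0,s=None):
    s=s or read_state();Rc=q2R(s['orientation']);p=np.array(s['tcp_pos']);t=np.array(target,float)
    y0=np.degrees(np.arctan2(Rc[1,0],Rc[0,0]))
    print('t %.2f'%s['t'],'at',p.round(4),'yaw %.2f'%y0,'F',s['contact_force'].round(1),'open %.3f'%s['opening'],'j',s['joints'].round(2))
    rv=R.from_matrix(Rc.T@Rdown(yaw)).as_rotvec()
    Rm=Rc;out=[]
    for i in range(n):
        d=Rm.T@((t-p)/n)
        out.append((d.round(4).tolist(),np.degrees(rv/n).round(2).tolist()))
        Rm=Rm@R.from_rotvec(rv/n).as_matrix()
    for o in out: print(o)
def look(name,tag=None):
    s=read_state();im=get_image(name)
    if tag: cv2.imwrite(f'pics/{tag}.png',im)
    return s,im,cam(name,s)
E
python3 - <<'E'
from h import *
plan([0.560,-0.185,0.15],39,15)
E
```

```text
t 1.10 at [ 0.1784 -0.5729  0.1997] yaw 17.29 F [-0.6  0.6 -0.2] open 1.000 j [-1.33  0.09  1.23 -0.    1.82 -0.06]
([0.032, -0.0171, 0.0033], [0.0, 0.0, -1.45])
([0.0324, -0.0163, 0.0033], [0.0, 0.0, -1.45])
([0.0328, -0.0155, 0.0033], [0.0, 0.0, -1.45])
([0.0332, -0.0147, 0.0033], [0.0, 0.0, -1.45])
([0.0335, -0.0138, 0.0033], [0.0, 0.0, -1.45])
([0.0339, -0.013, 0.0033], [0.0, 0.0, -1.45])
([0.0342, -0.0121, 0.0033], [0.0, 0.0, -1.45])
([0.0345, -0.0112, 0.0033], [0.0, 0.0, -1.45])
([0.0348, -0.0104, 0.0033], [0.0, 0.0, -1.45])
([0.035, -0.0095, 0.0033], [0.0, 0.0, -1.45])
([0.0352, -0.0086, 0.0033], [0.0, 0.0, -1.45])
([0.0355, -0.0077, 0.0033], [0.0, 0.0, -1.45])
([0.0356, -0.0068, 0.0033], [0.0, 0.0, -1.45])
([0.0358, -0.0059, 0.0033], [0.0, 0.0, -1.45])
([0.0359, -0.005, 0.0033], [0.0, 0.0, -1.45])
```

Emit:
{"api": "arm_command", "payload": {"deltas": [{"slide": [0.016, -0.008, 0.002], "rot": [0, 0, -1.4], "gripper": 0}, {"slide": [0.032, -0.016, 0.003], "rot": [0, 0, -1.4], "gripper": 0}, {"slide": [0.033, -0.016, 0.003], "rot": [0, 0, -1.4], "gripper": 0}, {"slide": [0.033, -0.015, 0.003], "rot": [0, 0, -1.4], "gripper": 0}, {"slide": [0.033, -0.014, 0.003], "rot": [0, 0, -1.4], "gripper": 0}]}}

```text
t: 1.52
tcp_pos: [0.2902, -0.4579, 0.1838]
orientation: [0.0, 0.978, 0.207, -0.001]
contact_force: [-0.1, -0.3, -0.2]
opening: 1.001
```

Emit:
{"api": "arm_command", "payload": {"deltas": [{"slide": [0.034, -0.013, 0.003], "rot": [0, 0, -1.4], "gripper": 0}, {"slide": [0.034, -0.012, 0.003], "rot": [0, 0, -1.4], "gripper": 0}, {"slide": [0.034, -0.011, 0.003], "rot": [0, 0, -1.4], "gripper": 0}, {"slide": [0.035, -0.01, 0.003], "rot": [0, 0, -1.4], "gripper": 0}, {"slide": [0.035, -0.01, 0.003], "rot": [0, 0, -1.4], "gripper": 0}]}}

```text
t: 1.93
tcp_pos: [0.4232, -0.3235, 0.1685]
orientation: [0.001, 0.963, 0.268, -0.001]
contact_force: [0.2, -0.7, -0.0]
opening: 1.003
```

```bash
python3 - <<'E'
from h import *
plan([0.560,-0.185,0.15],39,5)
E
```

```text
t 1.93 at [ 0.4232 -0.3235  0.1685] yaw 31.12 F [ 0.2 -0.7 -0. ] open 1.003 j [-0.71 -0.1   1.47 -0.    1.76  0.31]
([0.0377, -0.0096, 0.0036], [0.03, 0.02, -1.58])
([0.038, -0.0085, 0.0036], [0.03, 0.02, -1.58])
([0.0382, -0.0075, 0.0036], [0.03, 0.02, -1.58])
([0.0384, -0.0064, 0.0037], [0.03, 0.02, -1.58])
([0.0386, -0.0054, 0.0037], [0.03, 0.02, -1.58])
```

Emit:
{"api": "arm_command", "payload": {"deltas": [{"slide": [0.038, -0.01, 0.004], "rot": [0, 0, -1.6], "gripper": 0}, {"slide": [0.038, -0.009, 0.004], "rot": [0, 0, -1.6], "gripper": 0}, {"slide": [0.038, -0.007, 0.004], "rot": [0, 0, -1.6], "gripper": 0}, {"slide": [0.038, -0.006, 0.004], "rot": [0, 0, -1.6], "gripper": 0}, {"slide": [0.03, -0.005, 0.003], "rot": [0, 0, -1.6], "gripper": 0}]}}

```text
t: 2.35
tcp_pos: [0.5588, -0.1818, 0.1493]
orientation: [0.003, 0.941, 0.338, 0.0]
contact_force: [0.2, -0.3, 0.4]
opening: 0.996
```

Emit:
{"api": "arm_command", "payload": {"deltas": [{"slide": [0.006, 0, 0], "rot": [0, 0, 0], "gripper": 0}, {"slide": [0, 0, 0], "rot": [0, 0, 0], "gripper": 0}, {"slide": [0, 0, 0], "rot": [0, 0, 0], "gripper": 0}, {"slide": [0, 0, 0], "rot": [0, 0, 0], "gripper": 0}, {"slide": [0, 0, 0], "rot": [0, 0, 0], "gripper": 0}]}}

```text
t: 2.77
tcp_pos: [0.5651, -0.174, 0.1478]
orientation: [0.002, 0.94, 0.341, -0.0]
contact_force: [-0.9, 1.0, -0.6]
opening: 1.002
```

```bash
python3 - <<'E'
from h import *
s,im,c=look('wrist','w1')
plan([0.560,-0.185,0.15],39,1,s=s)
for l in ["gauge_center","meter_center"]:
    print(l,[(d['conf'],[round(v,4) for v in d['centre']]) for d in spot_point('wrist',l)][:3])
cv2.imwrite('pics/w1t.png',topdown(c,im,0.033,0.50,0.63,-0.27,-0.1,4000))
E
```

```text
t 2.77 at [ 0.5651 -0.174   0.1478] yaw 39.93 F [-0.9  1.  -0.6] open 1.002 j [-0.35  0.06  1.35 -0.    1.73  0.52]
([-0.011, 0.0052, -0.0022], [0.16, 0.1, 0.93])
gauge_center [(0.68, [0.562, -0.1823, 0.0174])]
meter_center []
```

View pics/w1.png

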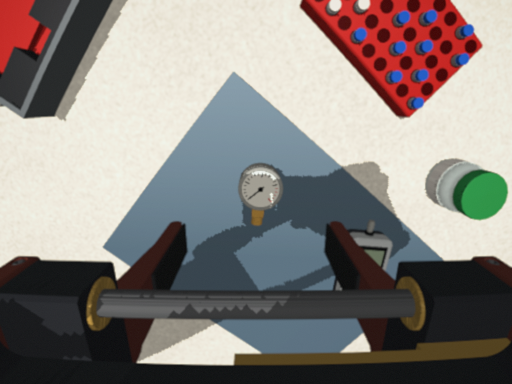

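View pics/w1t.png

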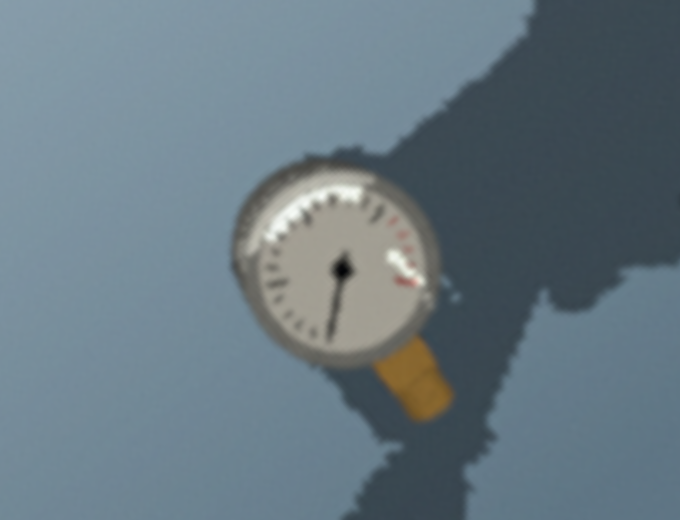

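```bash
python3 - <<'E'
from h import *
s=read_state();c=cam('wrist',s)
im=cv2.imread('pics/w1.png')
hsv=cv2.cvtColor(im,cv2.COLOR_BGR2HSV)
m=((hsv[...,0]>12)&(hsv[...,0]<30)&(hsv[...,1]>120)).astype(np.uint8);m[:150]=0;m[240:]=0;m[:,:220]=0;m[:,300:]=0
ys,xs=np.nonzero(m);print(len(xs),xs.min(),xs.max(),ys.min(),ys.max())
P=px2w(c,np.c_[xs,ys],0.023)
d=px2w(c,[(261,188.5)],0.033)[0];print('dial',d)
print('stem mean',P.mean(0))
for a in (P.mean(0),):
    v=d-a;print('yaw',np.degrees(np.arctan2(v[1],v[0])))
v=cv2.fitLine(P[:,:2].astype(np.float32),cv2.DIST_L2,0,.01,.01).ravel();print(np.degrees(np.arctan2(v[1],v[0])))
E
```

```text
151 252 263 210 224
dial [ 0.56390678 -0.18580984  0.033     ]
stem mean [ 0.53224755 -0.20647132  0.023     ]
yaw 33.12931688356465
35.2462
```

```bash
python3 - <<'E'
from h import *
plan([0.563,-0.1845,0.065],34,5)
E
```

```text
t 2.92 at [ 0.5652 -0.174   0.1479] yaw 39.92 F [-0.6  0.1  0.7] open 1.000 j [-0.35  0.06  1.35 -0.    1.73  0.52]
([-0.0017, 0.0013, 0.0166], [0.04, 0.02, 1.18])
([-0.0016, 0.0013, 0.0166], [0.04, 0.02, 1.18])
([-0.0016, 0.0014, 0.0166], [0.04, 0.02, 1.18])
([-0.0016, 0.0014, 0.0166], [0.04, 0.02, 1.18])
([-0.0016, 0.0014, 0.0166], [0.04, 0.02, 1.18])
```

Emit:
{"api": "arm_command", "payload": {"deltas": [{"slide": [-0.002, 0.0015, 0.015], "rot": [0.04, 0.02, 1.3], "gripper": 0}, {"slide": [-0.002, 0.0015, 0.018], "rot": [0.04, 0.02, 1.3], "gripper": 0}, {"slide": [-0.002, 0.0015, 0.018], "rot": [0.04, 0.02, 1.3], "gripper": 0}, {"slide": [-0.002, 0.0015, 0.018], "rot": [0.04, 0.02, 1.3], "gripper": 0}, {"slide": [-0.001, 0.001, 0.01], "rot": [0, 0, 0.6], "gripper": 0}]}}

```text
t: 3.33
tcp_pos: [0.5633, -0.1903, 0.0726]
orientation: [0.004, 0.958, 0.288, 0.005]
contact_force: [-0.6, 0.7, -0.6]
opening: 1.003
```

```bash
python3 - <<'E'
from h import *
s,im,c=look('wrist','w2')
plan([0.563,-0.1845,0.021],34,5)
print([(d['conf'],[round(v,4) for v in d['centre']]) for d in spot_point('wrist',"gauge_center")][:3])
E
```

```text
t 3.38 at [ 0.5625 -0.1902  0.0708] yaw 33.50 F [-0.9 -0.8 -2.2] open 1.002 j [-0.38  0.08  1.47 -0.    1.58  0.6 ]
([0.0007, -0.001, 0.01], [0.09, -0.06, -0.1])
([0.0007, -0.001, 0.01], [0.09, -0.06, -0.1])
([0.0007, -0.0009, 0.01], [0.09, -0.06, -0.1])
([0.0007, -0.0009, 0.01], [0.09, -0.06, -0.1])
([0.0007, -0.0009, 0.01], [0.09, -0.06, -0.1])
[(0.68, [0.5608, -0.1846, 0.0193])]
```

View pics/w2.png

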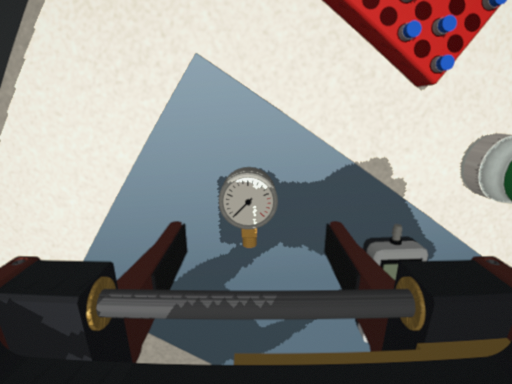

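Emit:
{"api": "arm_command", "payload": {"deltas": [{"slide": [0.001, -0.001, 0.01], "rot": [0, 0, 0], "gripper": 0}, {"slide": [0.001, -0.001, 0.011], "rot": [0.1, -0.1, -0.1], "gripper": 0}, {"slide": [0.001, -0.001, 0.011], "rot": [0.1, 0, -0.1], "gripper": 0}, {"slide": [0.001, -0.001, 0.01], "rot": [0.1, 0, -0.1], "gripper": 0}, {"slide": [0, -0.001, 0.004], "rot": [0, 0, 0], "gripper": 0}]}}

```text
t: 3.85
tcp_pos: [0.5664, -0.1843, 0.0275]
orientation: [0.003, 0.956, 0.292, 0.005]
contact_force: [0.6, 0.1, 0.1]
opening: 1.005
```

```bash
python3 - <<'E'
from h import *
s,im,c=look('wrist','w3')
plan([0.563,-0.1845,0.021],34,5)
print(px2w(c,[(255,200)],0.033))
E
```

```text
t 3.90 at [ 0.5659 -0.184   0.0269] yaw 33.98 F [ 0.4  0.2 -0.3] open 1.002 j [-0.37  0.1   1.53  0.    1.5   0.6 ]
([-0.0005, -0.0003, 0.0012], [0.09, -0.09, -0.0])
([-0.0005, -0.0003, 0.0012], [0.09, -0.09, -0.0])
([-0.0005, -0.0003, 0.0012], [0.09, -0.09, -0.0])
([-0.0005, -0.0002, 0.0012], [0.09, -0.09, -0.0])
([-0.0005, -0.0002, 0.0012], [0.09, -0.09, -0.0])
[[ 0.58218818 -0.17531642  0.033     ]]
```

View pics/w3.png

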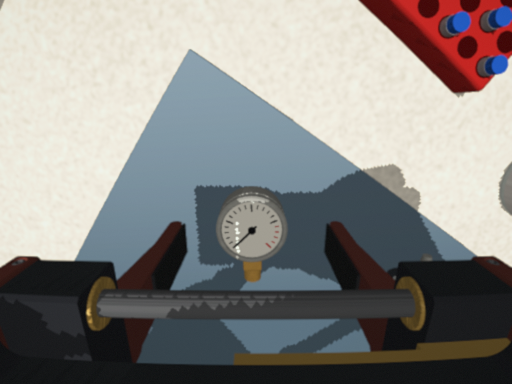

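```bash
python3 - <<'E'
from h import *
s=read_state();c=cam('wrist',s)
print(px2w(c,[(252,231)],0.033), w2px(c,[s['tcp_pos'],s['tcp_pos']+[0,0,.006]]))
E
```

```text
[[ 0.5621659  -0.18571291  0.033     ]] [[252.98378815 222.13782276]
 [252.98435991 225.48769647]]
```

Emit:
{"api": "arm_command", "payload": {"deltas": [{"slide": [-0.002, -0.0005, 0.003], "rot": [0.2, -0.2, 0], "gripper": 0}, {"slide": [-0.001, 0, 0.003], "rot": [0.2, -0.2, 0], "gripper": 0}, {"slide": [-0.001, 0, 0.001], "rot": [0, 0, 0], "gripper": 0}, {"slide": [0, 0, 0], "rot": [0, 0, 0], "gripper": 0}, {"slide": [0, 0, 0], "rot": [0, 0, 0], "gripper": 80}]}}

```text
t: 4.32
tcp_pos: [0.5623, -0.1858, 0.0195]
orientation: [0.0, 0.956, 0.293, -0.0]
contact_force: [-0.4, -1.0, 0.3]
opening: 0.962
```

Emit:
{"api": "arm_command", "payload": {"deltas": [{"slide": [0, 0, 0], "rot": [0, 0, 0], "gripper": 255}, {"slide": [0, 0, 0], "rot": [0, 0, 0], "gripper": 255}, {"slide": [0, 0, 0], "rot": [0, 0, 0], "gripper": 255}, {"slide": [0, 0, 0], "rot": [0, 0, 0], "gripper": 255}, {"slide": [0, 0, 0], "rot": [0, 0, 0], "gripper": 255}]}}

```text
t: 4.73
tcp_pos: [0.5631, -0.1863, 0.021]
orientation: [0.001, 0.956, 0.292, 0.001]
contact_force: [0.5, -0.5, 0.5]
opening: 0.586
```

Emit:
{"api": "arm_command", "payload": {"deltas": [{"slide": [0, 0, 0], "rot": [0, 0, 0], "gripper": 255}, {"slide": [0, 0, 0], "rot": [0, 0, 0], "gripper": 255}, {"slide": [0, 0, 0], "rot": [0, 0, 0], "gripper": 255}, {"slide": [0, 0, 0], "rot": [0, 0, 0], "gripper": 255}, {"slide": [0, 0, -0.004], "rot": [0, 0, 0], "gripper": 255}]}}

```text
t: 5.15
tcp_pos: [0.5627, -0.1861, 0.0244]
orientation: [0.001, 0.956, 0.293, 0.001]
contact_force: [0.4, -0.1, 0.2]
opening: 0.201
```

```bash
python3 - <<'E'
from h import *
s,im,c=look('wrist','w4')
plan([0.562,-0.185,0.16],34,5)
E
```

```text
t 5.20 at [ 0.5633 -0.1863  0.026 ] yaw 34.02 F [ 1.1 -0.1 -0.4] open 0.164 j [-0.38  0.11  1.52 -0.    1.51  0.6 ]
([-0.0, -0.0003, -0.0268], [0.03, -0.02, 0.0])
([-0.0, -0.0003, -0.0268], [0.03, -0.02, 0.0])
([-0.0, -0.0003, -0.0268], [0.03, -0.02, 0.0])
([-0.0001, -0.0003, -0.0268], [0.03, -0.02, 0.0])
([-0.0001, -0.0003, -0.0268], [0.03, -0.02, 0.0])
```

View pics/w4.png

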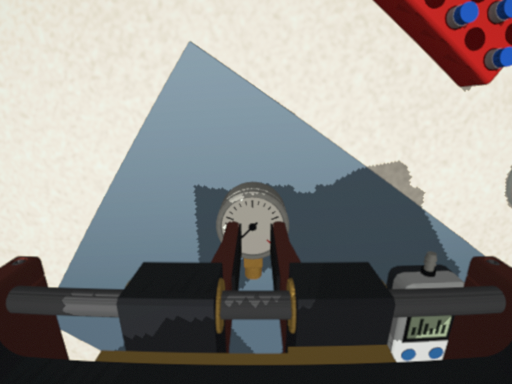

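The opening fell to 0.16, too narrow for a 50 mm case. I need to understand why before moving.

```bash
python3 - <<'E'
from h import *
a=cv2.imread('pics/w3.png')[150:310,130:390];b=cv2.imread('pics/w4.png')[150:310,130:390]
cv2.imwrite('pics/z34.png',np.vstack([cv2.resize(a,None,fx=1.85,fy=1.85,interpolation=2),cv2.resize(b,None,fx=1.85,fy=1.85,interpolation=2)]))
s,im,c=look('side','s1');p=w2px(c,[s['tcp_pos']])[0];print(p)
x,y=p.astype(int);cv2.imwrite('pics/s1z.png',cv2.resize(im[y-70:y+50,x-80:x+80],None,fx=4,fy=4,interpolation=2))
s,im,c=look('scene','sc1');p=w2px(c,[s['tcp_pos']])[0];print(p,s['opening'],s['tcp_pos'])
x,y=p.astype(int);cv2.imwrite('pics/sc1z.png',cv2.resize(im[y-70:y+50,x-80:x+80],None,fx=4,fy=4,interpolation=2))
E
```

```text
[273.82567303 174.203341  ]
[228.36062161 235.68393684] 0.11502726588914018 [ 0.56358334 -0.18641961  0.0261173 ]
```

View pics/z34.png

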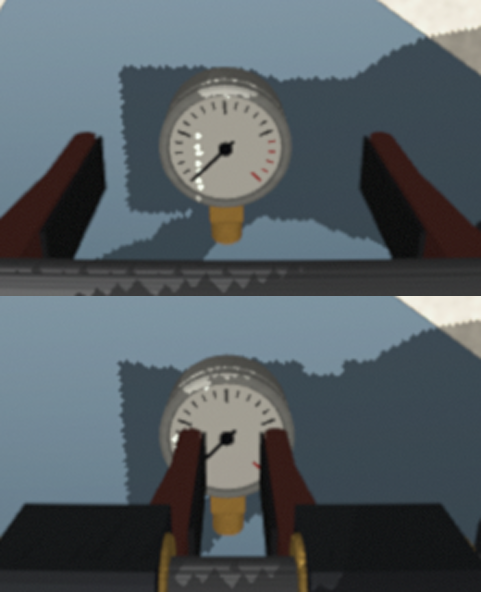

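View pics/s1z.png

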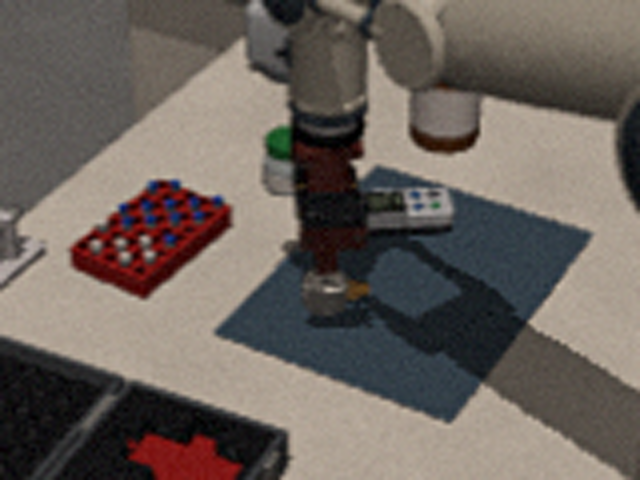

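View pics/sc1z.png

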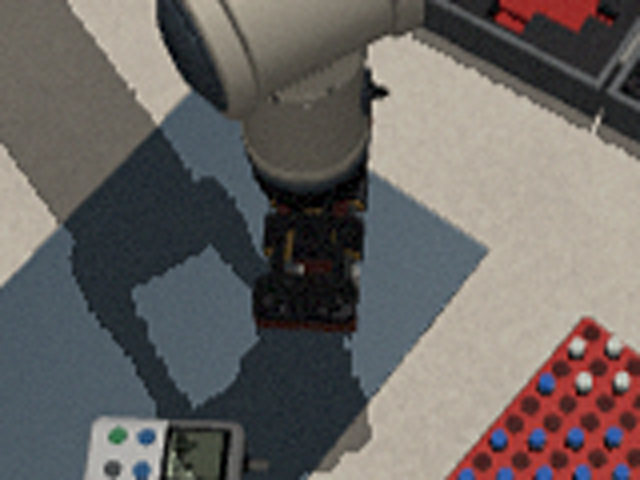

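The picture shows the fingertips above the dial at about (190,430) and (275,430) in the lower zoom panel. They closed over the gauge without touching it, so the tips sit higher than the stated 14 mm would put them. I'll open, rise slightly and measure where the tips really are.

Emit:
{"api": "arm_command", "payload": {"deltas": [{"slide": [0, 0, -0.015], "rot": [0, 0, 0], "gripper": 0}, {"slide": [0, 0, -0.02], "rot": [0, 0, 0], "gripper": 0}, {"slide": [0, 0, -0.02], "rot": [0, 0, 0], "gripper": 0}, {"slide": [0, 0, 0], "rot": [0, 0, 0], "gripper": 0}, {"slide": [0, 0, 0], "rot": [0, 0, 0], "gripper": 0}]}}

```text
t: 5.72
tcp_pos: [0.5624, -0.1859, 0.0809]
orientation: [0.0, 0.956, 0.293, 0.0]
contact_force: [-0.4, 0.3, -0.3]
opening: 0.407
```

Emit:
{"api": "arm_command", "payload": {"deltas": [{"slide": [0, 0, 0], "rot": [0, 0, 0], "gripper": 0}, {"slide": [0, 0, 0], "rot": [0, 0, 0], "gripper": 0}, {"slide": [0, 0, 0], "rot": [0, 0, 0], "gripper": 0}, {"slide": [0, 0, 0], "rot": [0, 0, 0], "gripper": 0}, {"slide": [0, 0, 0], "rot": [0, 0, 0], "gripper": 0}]}}

```text
t: 6.13
tcp_pos: [0.5608, -0.1853, 0.0761]
orientation: [-0.001, 0.956, 0.293, -0.002]
contact_force: [1.1, 0.2, 1.1]
opening: 0.789
```

```bash
python3 - <<'E'
from h import *
print(nose_length, type(nose_length))
s=read_state();print(s['tcp_pos'],s['opening'])
Rc=q2R(s['orientation'])
Z=[]
for n in ('side','scene'):
    s,im,c=look(n)
    P=[s['tcp_pos']+Rc@[x,y,z] for y in (-.044,.044) for z in (-.022,.014) for x in (-.01,.01)]
    p=w2px(c,P);x,y=p.mean(0).astype(int)
    z=cv2.resize(im[y-50:y+40,x-70:x+70],None,fx=5,fy=5,interpolation=2)
    for i,q in enumerate(p):
        q=((q-[x-70,y-50])*5).astype(int)
        cv2.circle(z,q.tolist(),3,(0,255,0) if (i%4)<2 else (255,255,0),-1)
    cv2.imwrite(f'pics/t_{n}.png',z)
look('wrist','w5')
E
```

```text
0.014 <class 'float'>
[ 0.56078957 -0.18530287  0.07607284] 0.7888764649523489
```

View pics/t_side.png

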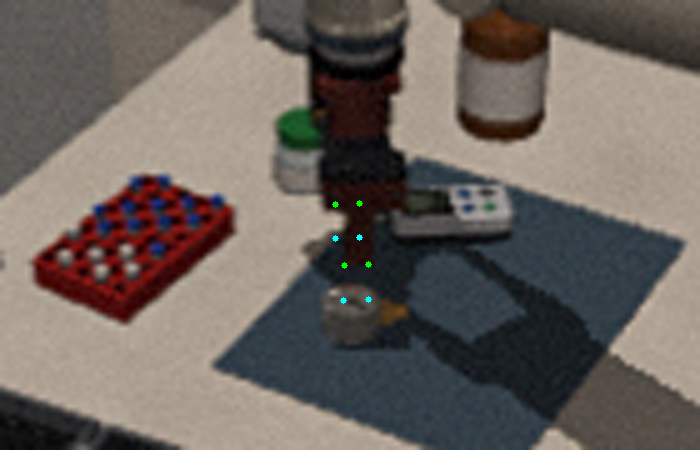

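View pics/t_scene.png

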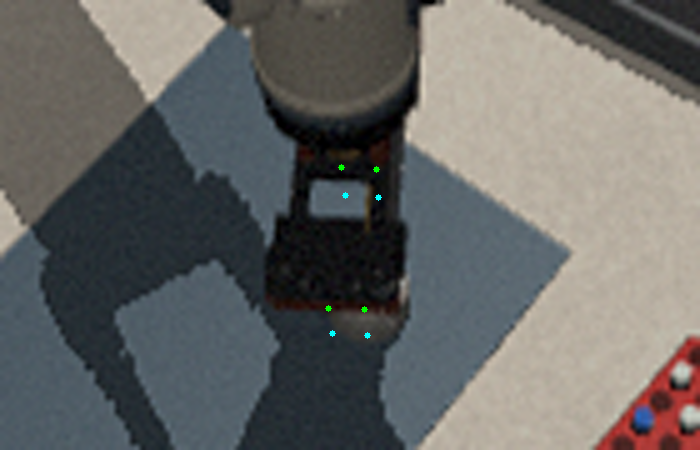

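View pics/w5.png

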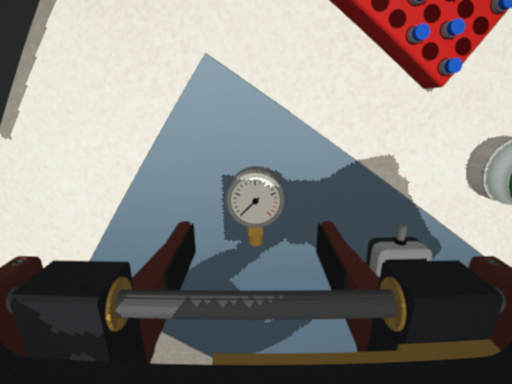

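Both the side view and the wrist image put the tips about 22 mm behind the TCP, not 14 mm ahead of it. The camera and TCP do agree on the gauge's position and size. I'll use the measured offset of tip z = TCP z + 0.022 and descend with force checks.

```bash
python3 - <<'E'
from h import *
s=read_state();c=cam('wrist',s)
Rc=q2R(s['orientation'])
g=px2w(c,[(256,199.5)],0.033)[0];print(g,Rc.T@(g-s['tcp_pos']))
im=cv2.imread('pics/w5.png')
cv2.imwrite('pics/z5.png',cv2.resize(im[200:280,140:372],None,fx=3.4,fy=3.4,interpolation=2))
plan([g[0],g[1],0.02],34,5)
for zt in(-.026,-.022,-.018):
    print(zt,w2px(c,[s['tcp_pos']+Rc@[x,y+.0025,zt] for x in(-.01,.01) for y in (-.0347,.0347)]).round(0).tolist())
E
```

```text
[ 0.56410188 -0.1858337   0.033     ] [0.00248563 0.00224643 0.04348744]
t 6.28 at [ 0.5609 -0.1854  0.0765] yaw 34.01 F [-0.6 -0.5 -0.6] open 0.922 j [-0.38  0.08  1.46 -0.    1.61  0.6 ]
([0.0005, 0.0005, 0.0113], [-0.03, 0.03, 0.0])
([0.0005, 0.0005, 0.0113], [-0.03, 0.03, 0.0])
([0.0005, 0.0004, 0.0113], [-0.03, 0.03, 0.0])
([0.0005, 0.0004, 0.0113], [-0.03, 0.03, 0.0])
([0.0005, 0.0004, 0.0113], [-0.03, 0.03, 0.0])
-0.026 [[202.0, 253.0], [312.0, 253.0], [200.0, 223.0], [314.0, 224.0]]
-0.022 [[203.0, 250.0], [311.0, 250.0], [201.0, 221.0], [313.0, 221.0]]
-0.018 [[204.0, 247.0], [309.0, 247.0], [202.0, 218.0], [311.0, 219.0]]
```

View pics/z5.png

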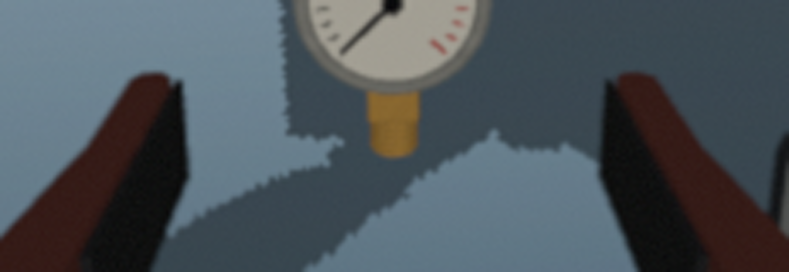

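Emit:
{"api": "arm_command", "payload": {"deltas": [{"slide": [0.001, 0, 0.015], "rot": [0, 0, 0], "gripper": 0}, {"slide": [0.0005, 0, 0.018], "rot": [0, 0, 0], "gripper": 0}, {"slide": [0, 0, 0.018], "rot": [0, 0, 0], "gripper": 0}, {"slide": [0, 0, 0.012], "rot": [0, 0, 0], "gripper": 0}, {"slide": [0, 0, 0], "rot": [0, 0, 0], "gripper": 0}]}}

```text
t: 6.7
tcp_pos: [0.5636, -0.185, 0.0132]
orientation: [0.0, 0.956, 0.293, 0.0]
contact_force: [-0.8, -0.3, -1.1]
opening: 1.003
```

```bash
python3 - <<'E'
from h import *
s,im,c=look('wrist','w6')
plan([0.563,-0.186,-0.013],34,5,s=s)
E
```

```text
t 6.70 at [ 0.5636 -0.185   0.0132] yaw 34.02 F [-0.8 -0.3 -1.1] open 1.003 j [-0.37  0.12  1.54 -0.    1.49  0.6 ]
([-0.0002, 0.0001, 0.0052], [0.01, -0.0, 0.0])
([-0.0002, 0.0001, 0.0052], [0.01, -0.0, 0.0])
([-0.0002, 0.0001, 0.0052], [0.01, -0.0, 0.0])
([-0.0002, 0.0001, 0.0052], [0.01, -0.0, 0.0])
([-0.0002, 0.0001, 0.0052], [0.01, -0.0, 0.0])
```

View pics/w6.png

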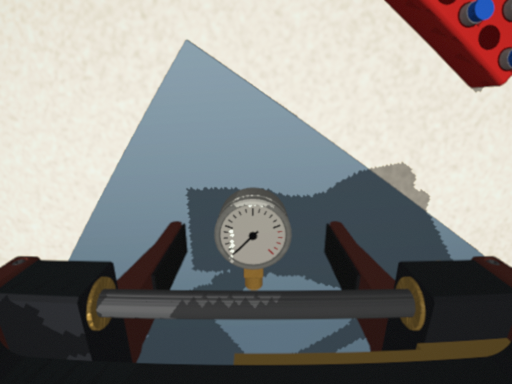

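Emit:
{"api": "arm_command", "payload": {"deltas": [{"slide": [0, 0, 0.007], "rot": [0, 0, 0], "gripper": 0}, {"slide": [0, 0, 0.007], "rot": [0, 0, 0], "gripper": 0}, {"slide": [0, 0, 0.005], "rot": [0, 0, 0], "gripper": 0}, {"slide": [0, 0, 0], "rot": [0, 0, 0], "gripper": 0}, {"slide": [0, 0, 0], "rot": [0, 0, 0], "gripper": 0}]}}

```text
t: 7.17
tcp_pos: [0.5659, -0.186, -0.0028]
orientation: [0.002, 0.956, 0.292, 0.003]
contact_force: [-0.0, -0.2, -0.1]
opening: 1.004
```

```bash
python3 - <<'E'
from h import *
s,im,c=look('wrist','w7')
plan([0.563,-0.186,-0.013],34,5,s=s)
cv2.imwrite('pics/z7.png',cv2.resize(im[180:300,130:380],None,fx=3.2,fy=3.2,interpolation=2))
s,im,c=look('side');p=w2px(c,[s['tcp_pos']])[0].astype(int);x,y=p
cv2.imwrite('pics/z7s.png',cv2.resize(im[y-50:y+40,x-60:x+60],None,fx=6,fy=6,interpolation=2))
E
```

```text
t 7.17 at [ 0.5659 -0.186  -0.0028] yaw 34.01 F [-0.  -0.2 -0.1] open 1.004 j [-0.37  0.13  1.55 -0.    1.45  0.6 ]
([-0.0005, -0.0003, 0.002], [0.07, -0.04, 0.0])
([-0.0005, -0.0003, 0.002], [0.07, -0.04, 0.0])
([-0.0005, -0.0003, 0.002], [0.07, -0.04, 0.0])
([-0.0005, -0.0003, 0.002], [0.07, -0.04, 0.0])
([-0.0005, -0.0003, 0.002], [0.07, -0.04, 0.0])
```

View pics/z7.png

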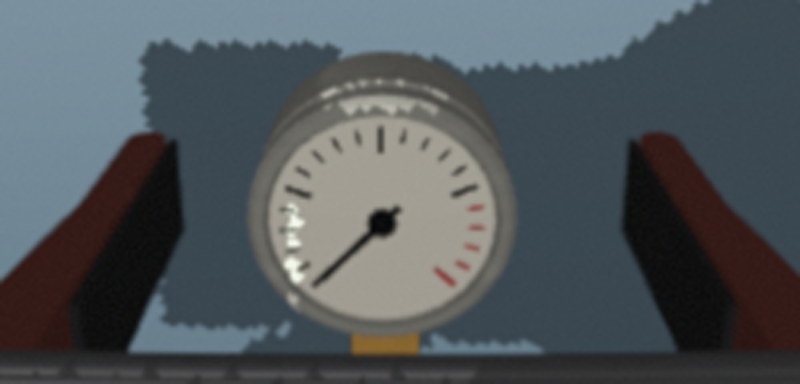

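View pics/z7s.png

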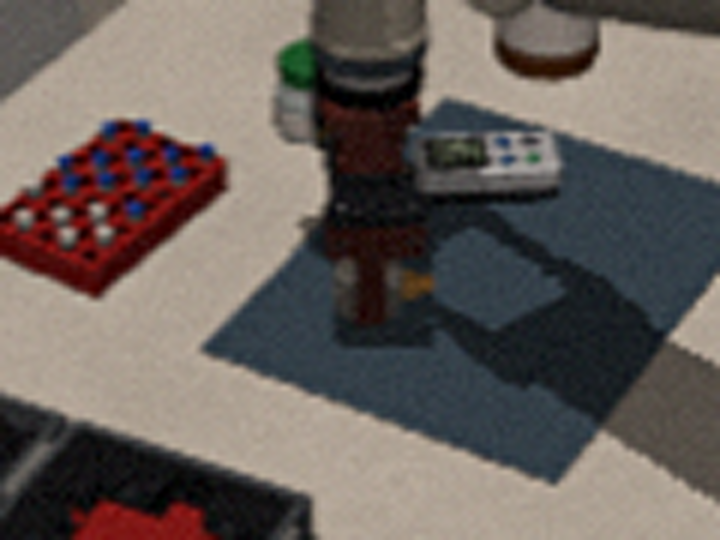

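Emit:
{"api": "arm_command", "payload": {"deltas": [{"slide": [-0.001, 0, 0.005], "rot": [0.1, -0.1, 0], "gripper": 0}, {"slide": [-0.001, 0, 0.005], "rot": [0.1, -0.1, 0], "gripper": 0}, {"slide": [-0.001, 0, 0.003], "rot": [0.1, 0, 0], "gripper": 0}, {"slide": [0, 0, 0], "rot": [0, 0, 0], "gripper": 0}, {"slide": [0, 0, 0], "rot": [0, 0, 0], "gripper": 0}]}}

```text
t: 7.68
tcp_pos: [0.5638, -0.1882, -0.016]
orientation: [0.001, 0.956, 0.292, 0.001]
contact_force: [0.0, 0.2, 0.3]
opening: 0.997
```

Emit:
{"api": "arm_command", "payload": {"deltas": [{"slide": [0.0005, 0, 0], "rot": [0, 0, 0], "gripper": 255}, {"slide": [0, 0, 0], "rot": [0, 0, 0], "gripper": 255}, {"slide": [0, 0, 0], "rot": [0, 0, 0], "gripper": 255}, {"slide": [0, 0, 0], "rot": [0, 0, 0], "gripper": 255}, {"slide": [0, 0, 0], "rot": [0, 0, 0], "gripper": 255}]}}

```text
t: 8.1
tcp_pos: [0.5643, -0.1879, -0.0158]
orientation: [0.001, 0.956, 0.292, 0.001]
contact_force: [-0.3, 0.3, -0.7]
opening: 0.66
```

Emit:
{"api": "arm_command", "payload": {"deltas": [{"slide": [0, 0, 0], "rot": [0, 0, 0], "gripper": 255}, {"slide": [0, 0, 0], "rot": [0, 0, 0], "gripper": 255}, {"slide": [0, 0, 0], "rot": [0, 0, 0], "gripper": 255}, {"slide": [0, 0, 0], "rot": [0, 0, 0], "gripper": 255}, {"slide": [0, 0, 0], "rot": [0, 0, 0], "gripper": 255}]}}

```text
t: 8.52
tcp_pos: [0.5643, -0.1877, -0.0158]
orientation: [0.001, 0.956, 0.293, 0.001]
contact_force: [0.5, 0.2, -0.8]
opening: 0.568
```

```bash
python3 - <<'E'
from h import *
s,im,c=look('wrist','w8')
plan([0.563,-0.186,0.13],34,5,s=s)
cv2.imwrite('pics/z8.png',cv2.resize(im[180:300,130:380],None,fx=3.2,fy=3.2,interpolation=2))
E
```

```text
t 8.52 at [ 0.5643 -0.1877 -0.0158] yaw 34.02 F [ 0.5  0.2 -0.8] open 0.568 j [-0.38  0.14  1.56 -0.    1.44  0.6 ]
([0.0, -0.0004, -0.0292], [0.02, -0.01, 0.0])
([-0.0, -0.0004, -0.0292], [0.02, -0.01, 0.0])
([-0.0, -0.0004, -0.0292], [0.02, -0.01, 0.0])
([-0.0, -0.0004, -0.0292], [0.02, -0.01, 0.0])
([-0.0, -0.0004, -0.0292], [0.02, -0.01, 0.0])
```

View pics/z8.png

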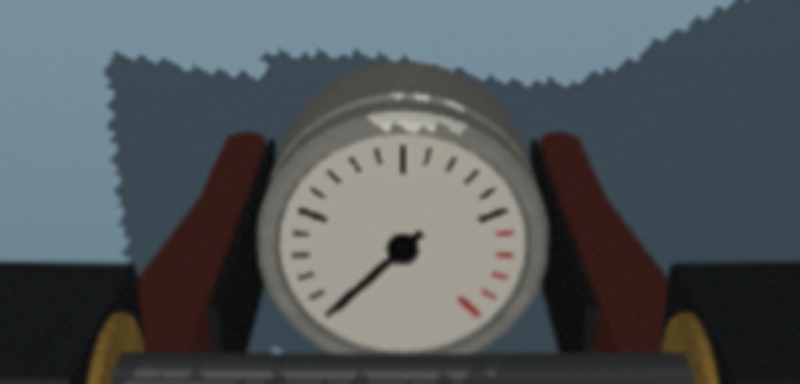

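Gripped: the opening is 0.568, which is 50 mm, and the dial is centred between the pads at (403,247) in the zoom. Lifting now.

Emit:
{"api": "arm_command", "payload": {"deltas": [{"slide": [0, 0, -0.015], "rot": [0, 0, 0], "gripper": 255}, {"slide": [0, 0, -0.028], "rot": [0, 0, 0], "gripper": 255}, {"slide": [0, 0, -0.03], "rot": [0, 0, 0], "gripper": 255}, {"slide": [0, 0, -0.03], "rot": [0, 0, 0], "gripper": 255}, {"slide": [0, 0, -0.025], "rot": [0, 0, 0], "gripper": 255}]}}

```text
t: 8.98
tcp_pos: [0.5585, -0.1856, 0.1052]
orientation: [-0.006, 0.956, 0.292, -0.007]
contact_force: [0.6, -0.5, -1.7]
opening: 0.563
```

```bash
python3 - <<'E'
from h import *
plan([0.572,0.24,0.12],3.8,15)
E
```

```text
t 8.98 at [ 0.5585 -0.1856  0.1052] yaw 34.01 F [ 0.6 -0.5 -1.7] open 0.563 j [-0.38  0.08  1.41 -0.    1.67  0.6 ]
([0.0166, -0.023, -0.0008], [-0.05, 0.06, 2.01])
([0.0158, -0.0236, -0.0008], [-0.05, 0.06, 2.01])
([0.0149, -0.0241, -0.0008], [-0.05, 0.06, 2.01])
([0.0141, -0.0246, -0.0008], [-0.05, 0.06, 2.01])
([0.0132, -0.0251, -0.0008], [-0.05, 0.06, 2.01])
([0.0123, -0.0256, -0.0008], [-0.05, 0.06, 2.01])
([0.0114, -0.026, -0.0008], [-0.05, 0.06, 2.01])
([0.0105, -0.0264, -0.0009], [-0.05, 0.06, 2.01])
([0.0096, -0.0267, -0.0009], [-0.05, 0.06, 2.01])
([0.0086, -0.027, -0.0009], [-0.05, 0.06, 2.01])
([0.0077, -0.0273, -0.0009], [-0.05, 0.06, 2.01])
([0.0067, -0.0276, -0.0009], [-0.05, 0.06, 2.01])
([0.0057, -0.0278, -0.0009], [-0.05, 0.06, 2.01])
([0.0048, -0.028, -0.0009], [-0.05, 0.06, 2.01])
([0.0038, -0.0281, -0.001], [-0.05, 0.06, 2.01])
```

Emit:
{"api": "arm_command", "payload": {"deltas": [{"slide": [0.01, -0.014, -0.001], "rot": [0, 0, 1.5], "gripper": 255}, {"slide": [0.016, -0.023, -0.001], "rot": [0, 0, 2], "gripper": 255}, {"slide": [0.015, -0.024, -0.001], "rot": [0, 0, 2], "gripper": 255}, {"slide": [0.014, -0.025, -0.001], "rot": [0, 0, 2], "gripper": 255}, {"slide": [0.013, -0.025, -0.001], "rot": [0, 0, 2], "gripper": 255}]}}

```text
t: 9.4
tcp_pos: [0.5653, -0.0584, 0.1196]
orientation: [-0.001, 0.979, 0.204, -0.002]
contact_force: [0.1, -0.0, -0.7]
opening: 0.564
```

Emit:
{"api": "arm_command", "payload": {"deltas": [{"slide": [0.012, -0.026, -0.001], "rot": [0, 0, 2], "gripper": 255}, {"slide": [0.011, -0.026, -0.001], "rot": [0, 0, 2], "gripper": 255}, {"slide": [0.01, -0.026, -0.001], "rot": [0, 0, 2], "gripper": 255}, {"slide": [0.01, -0.027, -0.001], "rot": [0, 0, 2], "gripper": 255}, {"slide": [0.009, -0.027, -0.001], "rot": [0, 0, 2], "gripper": 255}]}}

```text
t: 9.82
tcp_pos: [0.5694, 0.09, 0.124]
orientation: [-0.0, 0.994, 0.113, -0.003]
contact_force: [0.6, -0.7, -1.4]
opening: 0.561
```

```bash
python3 - <<'E'
from h import *
plan([0.572,0.24,0.12],3.8,5)
E
```

```text
t 9.82 at [0.5694 0.09   0.124 ] yaw 12.97 F [ 0.6 -0.7 -1.4] open 0.561 j [0.1  0.03 1.43 0.   1.69 1.44]
([0.0072, -0.0291, 0.0008], [-0.01, 0.07, 1.83])
([0.0063, -0.0293, 0.0008], [-0.01, 0.07, 1.83])
([0.0054, -0.0295, 0.0008], [-0.01, 0.07, 1.83])
([0.0044, -0.0297, 0.0008], [-0.01, 0.07, 1.83])
([0.0035, -0.0298, 0.0008], [-0.01, 0.07, 1.83])
```

Emit:
{"api": "arm_command", "payload": {"deltas": [{"slide": [0.007, -0.029, 0.001], "rot": [0, 0, 1.8], "gripper": 255}, {"slide": [0.006, -0.029, 0.001], "rot": [0, 0, 1.8], "gripper": 255}, {"slide": [0.005, -0.029, 0.001], "rot": [0, 0, 1.8], "gripper": 255}, {"slide": [0.004, -0.029, 0.001], "rot": [0, 0, 1.8], "gripper": 255}, {"slide": [0.002, -0.014, 0], "rot": [0, 0, 0.9], "gripper": 255}]}}

```text
t: 10.23
tcp_pos: [0.5697, 0.2313, 0.1187]
orientation: [-0.0, 0.999, 0.039, -0.004]
contact_force: [-0.1, -1.1, -1.8]
opening: 0.562
```

Emit:
{"api": "arm_command", "payload": {"deltas": [{"slide": [0, 0, 0], "rot": [0, 0, 0], "gripper": 255}, {"slide": [0, 0, 0], "rot": [0, 0, 0], "gripper": 255}, {"slide": [0, 0, 0], "rot": [0, 0, 0], "gripper": 255}, {"slide": [0, 0, 0], "rot": [0, 0, 0], "gripper": 255}, {"slide": [0, 0, 0], "rot": [0, 0, 0], "gripper": 255}]}}

```text
t: 10.65
tcp_pos: [0.5687, 0.2322, 0.1169]
orientation: [0.0, 0.999, 0.041, -0.005]
contact_force: [0.2, 0.1, -1.7]
opening: 0.564
```

```bash
python3 - <<'E'
from h import *
s,im,c=look('wrist','w9')
plan([0.577,0.246,0.05],3.8,5,s=s)
for l in ["gauge_center","gauge_pocket","meter_pocket"]:
    print(l,[(d['conf'],[round(v,4) for v in d['centre']]) for d in spot_point('wrist',l)][:3])
cv2.imwrite('pics/z9.png',cv2.resize(im,(800,600),interpolation=2))
E
```

```text
t 10.65 at [0.5687 0.2322 0.1169] yaw 4.73 F [ 0.2  0.1 -1.7] open 0.564 j [0.33 0.14 1.33 0.   1.69 1.82]
([0.002, -0.0026, 0.0134], [0.0, 0.11, 0.19])
([0.002, -0.0026, 0.0134], [0.0, 0.11, 0.19])
([0.0019, -0.0026, 0.0134], [0.0, 0.11, 0.19])
([0.0019, -0.0026, 0.0134], [0.0, 0.11, 0.19])
([0.0019, -0.0026, 0.0134], [0.0, 0.11, 0.19])
gauge_center [(0.91, [0.5702, 0.2299, 0.1526])]
gauge_pocket [(0.79, [0.5819, 0.2489, 0.0273])]
meter_pocket [(0.63, [0.5366, 0.1272, 0.0244])]
```

View pics/z9.png

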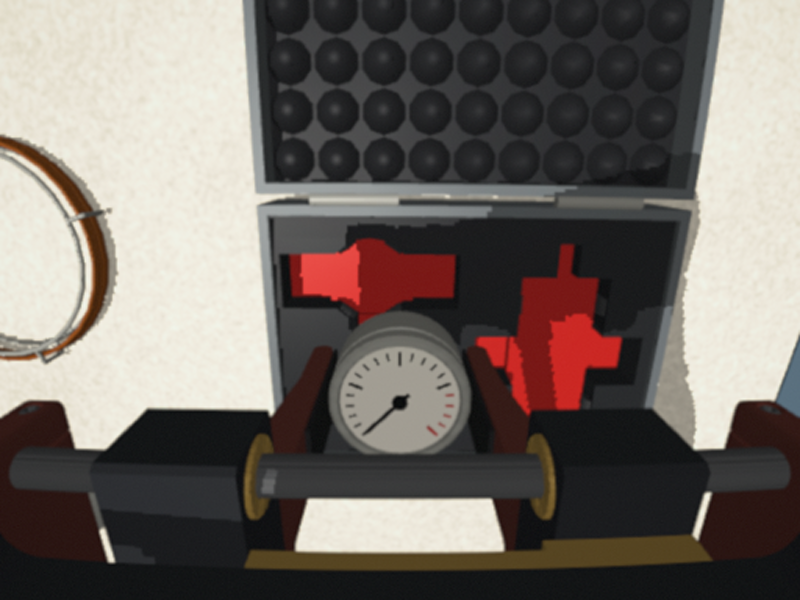

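```bash
cat > fit.py <<'E'
from h import *
from scipy.optimize import minimize
def redmask(im):
    b,g,r=[im[...,i].astype(int) for i in range(3)]
    return (r>70)&(r>2.2*g)&(r>2.2*b)
def inmain(kind,p):
    x,y=p[:,0],p[:,1]
    if kind=='g': return x**2+y**2<.0265**2
    return (abs(x)<.0555)&(abs(y)<.0275)
def inslot(kind,p,L):
    x,y=p[:,0],p[:,1]
    if kind=='g': return (x<0)&(x>-L)&(abs(y)<.0085)
    return (x>0)&(x<L)&(abs(y)<.0065)
def inrec(p): return (abs(p[:,0])<.017)&(abs(p[:,1])<.054)
def pred(kind,par,P):
    x,y,th,L=par;c,s=np.cos(th),np.sin(th);Rt=np.array([[c,s],[-s,c]])
    T={z:(P[z][:,:2]-[x,y])@Rt.T for z in P}
    U=lambda q: inmain(kind,q)|inslot(kind,q,L)|inrec(q)
    top=U(T[.044])&U(T[.035])
    m=inmain(kind,T[.026]);r=inrec(T[.018])&~m;sl=inslot(kind,T[.032],L)
    return top&(m|r|sl)
def fit(kind,views,x0,rad=.075):
    # views: list of (cam,img,excludemask)
    D=[]
    for c,im,ex in views:
        v,u=np.nonzero(np.ones(im.shape[:2],bool)&~ex)
        uv=np.c_[u,v].astype(float);P0=px2w(c,uv,.035)
        k=np.hypot(P0[:,0]-x0[0],P0[:,1]-x0[1])<rad
        uv=uv[k]
        # supersample
        sub=[uv+o for o in ((-.25,-.25),(.25,-.25),(-.25,.25),(.25,.25))]
        Ps=[{z:px2w(c,q,z) for z in (.044,.035,.032,.026,.018)} for q in sub]
        m=redmask(im)[uv[:,1].astype(int),uv[:,0].astype(int)].astype(float)
        D.append((Ps,m))
    def cost(p):
        t=0
        for Ps,m in D:
            q=np.mean([pred(kind,p,P) for P in Ps],0);t+=np.abs(q-m).sum()/m.sum()
        return t
    best=None
    for dth in (-.03,0,.03):
        xx=np.array([x0[0],x0[1],x0[2]+dth,x0[3]])
        sim=np.vstack([xx]+[xx+np.eye(4)[i]*[.006,.006,.05,.006][i] for i in range(4)])
        r=minimize(cost,xx,method='Nelder-Mead',options=dict(initial_simplex=sim,xatol=1e-5,fatol=1e-4))
        if best is None or r.fun<best.fun: best=r
    return best.x,best.fun,[len(m) for _,m in D]
E
python3 - <<'E'
from fit import *
s=read_state()
G=[.577,.246,.066,.049];M=[.536,.125,.066,.075]
E0=np.zeros((384,512),bool)
ex=E0.copy();ex[190:,175:345]=True;ex[260:]=True
w=(cam('wrist',s),cv2.imread('pics/w9.png'),ex)
sc=(cam('scene'),cv2.imread('pics/scene0.png'),E0);sd=(cam('side'),cv2.imread('pics/side0.png'),E0)
for n,v in (('wrist',[w]),('scene',[sc]),('side',[sd])):
    for k,x0 in (('g',G),('m',M)):
        x,f,nn=fit(k,v,x0,.07 if k=='g' else .085);print(n,k,x[:2].round(4),'yaw %.2f L %.4f'%(np.degrees(x[2]),x[3]),'cost %.3f'%f,nn)
c=w[0];Rc=q2R(s['orientation'])
g=px2w(c,[(256,257.3)],s['tcp_pos'][2]+.0488)[0];print('dial in tool',Rc.T@(g-s['tcp_pos']),g)
E
```

```text
wrist g [0.5795 0.2496] yaw 4.59 L 0.0504 cost 0.020 [9858]
wrist m [0.5369 0.1257] yaw 4.92 L 0.0768 cost 0.028 [10583]
scene g [0.5807 0.251 ] yaw 5.14 L 0.0488 cost 0.184 [1036]
scene m [0.5379 0.1269] yaw 5.22 L 0.0742 cost 0.106 [1668]
side g [0.5797 0.2527] yaw 4.48 L 0.0484 cost 0.155 [852]
side m [0.536  0.1287] yaw 4.21 L 0.0771 cost 0.091 [1121]
dial in tool [ 0.00094403  0.00243447 -0.04881155] [0.57040549 0.23026968 0.16586672]
```

```bash
python3 - <<'E'
from h import *
plan([0.5784,0.2519,0.085],4.7,5)
E
```

```text
t 10.85 at [0.5688 0.2326 0.1171] yaw 4.73 F [-0.1 -0.2 -0.6] open 0.563 j [0.33 0.14 1.33 0.   1.69 1.82]
([0.0023, -0.0037, 0.0064], [-0.0, 0.11, 0.01])
([0.0023, -0.0037, 0.0064], [-0.0, 0.11, 0.01])
([0.0023, -0.0037, 0.0064], [-0.0, 0.11, 0.01])
([0.0023, -0.0037, 0.0064], [-0.0, 0.11, 0.01])
([0.0022, -0.0037, 0.0064], [-0.0, 0.11, 0.01])
```

Emit:
{"api": "arm_command", "payload": {"deltas": [{"slide": [0.003, -0.005, 0.008], "rot": [0, 0.2, 0], "gripper": 255}, {"slide": [0.003, -0.005, 0.008], "rot": [0, 0.2, 0], "gripper": 255}, {"slide": [0.003, -0.005, 0.008], "rot": [0, 0.1, 0], "gripper": 255}, {"slide": [0.002, -0.003, 0.006], "rot": [0, 0.1, 0], "gripper": 255}, {"slide": [0, 0, 0], "rot": [0, 0, 0], "gripper": 255}]}}

```text
t: 11.27
tcp_pos: [0.5794, 0.2526, 0.0838]
orientation: [-0.0, 0.999, 0.041, 0.001]
contact_force: [-1.1, -0.1, -1.8]
opening: 0.564
```

```bash
python3 - <<'E'
from h import *
s,im,c=look('wrist','w10')
import pickle;pickle.dump(s,open('s10.pkl','wb'))
plan([0.5784,0.2519,0.05],4.7,5,s=s)
cv2.imwrite('pics/z10.png',cv2.resize(im,(800,600),interpolation=2))
E
```

```text
t 11.27 at [0.5794 0.2526 0.0838] yaw 4.65 F [-1.1 -0.1 -1.8] open 0.564 j [ 0.36  0.18  1.34 -0.    1.62  1.85]
([-0.0002, 0.0001, 0.0068], [-0.01, -0.03, -0.01])
([-0.0002, 0.0001, 0.0068], [-0.01, -0.03, -0.01])
([-0.0002, 0.0001, 0.0068], [-0.01, -0.03, -0.01])
([-0.0002, 0.0001, 0.0068], [-0.01, -0.03, -0.01])
([-0.0002, 0.0001, 0.0068], [-0.01, -0.03, -0.01])
```

View pics/z10.png

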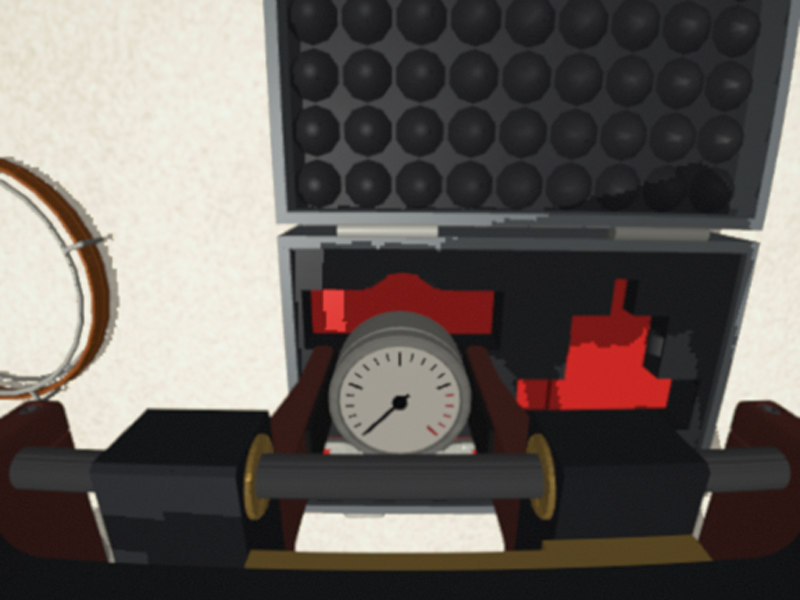

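```bash
python3 - <<'E'
from fit import *
import pickle;s=pickle.load(open('s10.pkl','rb'))
ex=np.zeros((384,512),bool);ex[197:,208:305]=True;ex[218:,165:350]=True;ex[255:]=True
im=cv2.imread('pics/w10.png');c=cam('wrist',s)
for k,x0 in (('g',[.5795,.2496,.083,.050]),('m',[.5369,.1257,.083,.077])):
    x,f,n=fit(k,[(c,im,ex)],x0,.07 if k=='g' else .085);print(k,x.round(4),np.degrees(x[2]),f,n)
Rc=q2R(s['orientation'])
g=px2w(c,[(256,257.3)],s['tcp_pos'][2]+.0488)[0];print('dial in tool',Rc.T@(g-s['tcp_pos']),g)
E
```

```text
g [0.5794 0.2491 0.0815 0.0551] 4.670159261118566 0.04676165803108808 [11080]
m [0.537  0.1259 0.0784 0.0765] 4.491604099259962 0.04066402680475175 [10682]
dial in tool [ 0.00092779  0.00243362 -0.04879902] [0.58037797 0.25020478 0.1326053 ]
```

Emit:
{"api": "arm_command", "payload": {"deltas": [{"slide": [-0.0005, 0.0005, 0.01], "rot": [0, 0, 0], "gripper": 255}, {"slide": [-0.0005, 0.0005, 0.012], "rot": [0, 0, 0], "gripper": 255}, {"slide": [0, 0, 0.012], "rot": [0, 0, 0], "gripper": 255}, {"slide": [0, 0, 0.01], "rot": [0, 0, 0], "gripper": 255}, {"slide": [0, 0, 0], "rot": [0, 0, 0], "gripper": 255}]}}

```text
t: 11.73
tcp_pos: [0.5781, 0.2512, 0.0353]
orientation: [-0.0, 0.999, 0.041, 0.001]
contact_force: [-0.5, -0.4, -1.4]
opening: 0.565
```

```bash
python3 - <<'E'
from fit import *
import pickle
s,im,c=look('wrist','w11');pickle.dump(s,open('s11.pkl','wb'))
plan([0.5783,0.2515,0.03],4.67,5,s=s)
Rc=q2R(s['orientation'])
g=px2w(c,[(256,257.3)],s['tcp_pos'][2]+.0488)[0];print('gauge at',g)
cv2.imwrite('pics/z11.png',cv2.resize(im[130:330,130:400],None,fx=2.9,fy=2.9,interpolation=2))
E
```

```text
t 11.73 at [0.5781 0.2512 0.0353] yaw 4.68 F [-0.5 -0.4 -1.4] open 0.565 j [ 0.36  0.2   1.4  -0.    1.54  1.85]
([0.0, -0.0001, 0.0011], [0.0, -0.02, 0.0])
([0.0, -0.0001, 0.0011], [0.0, -0.02, 0.0])
([0.0, -0.0001, 0.0011], [0.0, -0.02, 0.0])
([0.0, -0.0001, 0.0011], [0.0, -0.02, 0.0])
([0.0, -0.0001, 0.0011], [0.0, -0.02, 0.0])
gauge at [0.57914635 0.24884805 0.08414632]
```

View pics/z11.png

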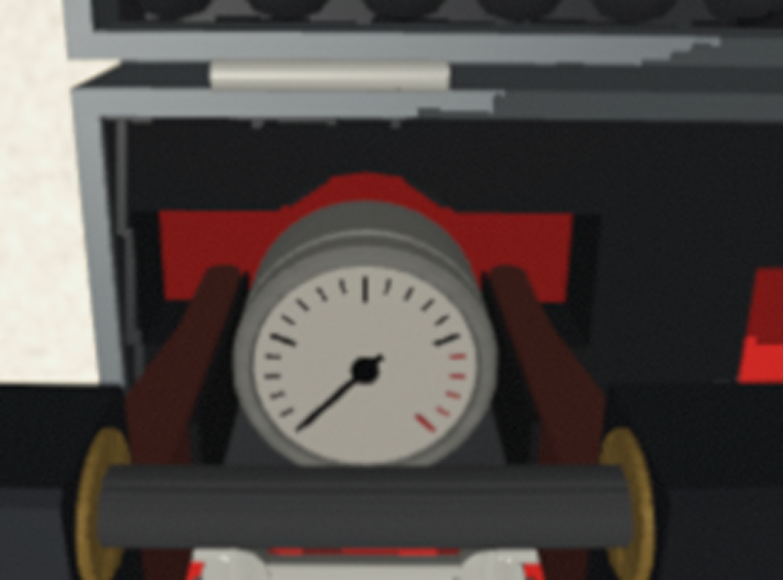

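Emit:
{"api": "arm_command", "payload": {"deltas": [{"slide": [0, 0, 0.005], "rot": [0, 0, 0], "gripper": 255}, {"slide": [0, 0, 0.004], "rot": [0, 0, 0], "gripper": 255}, {"slide": [0, 0, 0.003], "rot": [0, 0, 0], "gripper": 255}, {"slide": [0, 0, 0.002], "rot": [0, 0, 0], "gripper": 255}, {"slide": [0, 0, 0], "rot": [0, 0, 0], "gripper": 255}]}}

```text
t: 12.2
tcp_pos: [0.5792, 0.2513, 0.0222]
orientation: [-0.0, 0.999, 0.041, 0.002]
contact_force: [-0.6, -0.3, -2.0]
opening: 0.564
```

Emit:
{"api": "arm_command", "payload": {"deltas": [{"slide": [-0.0005, 0, 0.002], "rot": [0, 0, 0], "gripper": 255}, {"slide": [-0.0003, 0, 0.002], "rot": [0, 0, 0], "gripper": 255}, {"slide": [0, 0, 0.002], "rot": [0, 0, 0], "gripper": 255}, {"slide": [0, 0, 0.002], "rot": [0, 0, 0], "gripper": 255}, {"slide": [0, 0, 0.001], "rot": [0, 0, 0], "gripper": 255}]}}

```text
t: 12.62
tcp_pos: [0.5801, 0.2516, 0.0174]
orientation: [-0.001, 0.999, 0.041, 0.005]
contact_force: [-2.0, -1.2, 2.1]
opening: 0.565
```

Emit:
{"api": "arm_command", "payload": {"deltas": [{"slide": [-0.001, 0, 0.003], "rot": [0, -0.3, 0], "gripper": 255}, {"slide": [-0.001, 0, 0.003], "rot": [0, -0.3, 0], "gripper": 255}, {"slide": [-0.0005, 0, 0.003], "rot": [0, -0.2, 0], "gripper": 255}, {"slide": [0, 0, 0.003], "rot": [0, -0.1, 0], "gripper": 255}, {"slide": [0, 0, 0.002], "rot": [0, 0, 0], "gripper": 255}]}}

```text
t: 13.03
tcp_pos: [0.58, 0.2519, 0.011]
orientation: [-0.002, 0.999, 0.041, 0.001]
contact_force: [-2.7, -0.9, 3.3]
opening: 0.562
```

Emit:
{"api": "arm_command", "payload": {"deltas": [{"slide": [-0.0005, 0, 0.003], "rot": [0, -0.1, 0], "gripper": 255}, {"slide": [-0.0005, 0, 0.003], "rot": [0, -0.1, 0], "gripper": 255}, {"slide": [0, 0, 0.003], "rot": [0, 0, 0], "gripper": 255}, {"slide": [0, 0, 0.003], "rot": [0, 0, 0], "gripper": 255}, {"slide": [0, 0, 0.002], "rot": [0, 0, 0], "gripper": 255}]}}

```text
t: 13.45
tcp_pos: [0.5798, 0.252, 0.0071]
orientation: [-0.002, 0.999, 0.041, 0.002]
contact_force: [-5.4, -2.9, 7.3]
opening: 0.563
```

```bash
python3 - <<'E'
from h import *
s,im,c=look('wrist','w12')
plan([0.5785,0.2515,0.007],4.67,5,s=s)
cv2.imwrite('pics/z12.png',cv2.resize(im[130:330,130:400],None,fx=2.9,fy=2.9,interpolation=2))
E
```

```text
t 13.45 at [0.5798 0.252  0.0071] yaw 4.68 F [-5.4 -2.9  7.3] open 0.563 j [0.35 0.22 1.43 0.   1.49 1.84]
([-0.0003, 0.0001, 0.0], [-0.04, -0.04, 0.0])
([-0.0003, 0.0001, 0.0], [-0.04, -0.04, 0.0])
([-0.0003, 0.0001, 0.0], [-0.04, -0.04, 0.0])
([-0.0003, 0.0001, 0.0], [-0.04, -0.04, 0.0])
([-0.0003, 0.0001, 0.0], [-0.04, -0.04, 0.0])
```

View pics/z12.png

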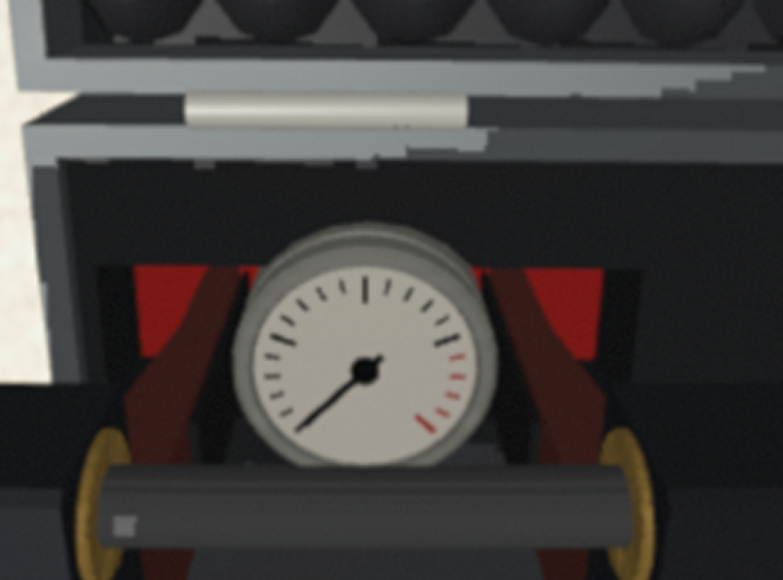

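Emit:
{"api": "arm_command", "payload": {"deltas": [{"slide": [-0.0015, 0.0005, 0.002], "rot": [0, 0, 0], "gripper": 255}, {"slide": [-0.001, 0.0005, 0.003], "rot": [0, 0, 0], "gripper": 255}, {"slide": [-0.0005, 0, 0.003], "rot": [0, 0, 0], "gripper": 255}, {"slide": [0, 0, 0.003], "rot": [0, 0, 0], "gripper": 255}, {"slide": [0, 0, 0.003], "rot": [0, 0, 0], "gripper": 255}]}}

```text
t: 13.92
tcp_pos: [0.5802, 0.2522, 0.0071]
orientation: [-0.003, 0.999, 0.041, 0.008]
contact_force: [-10.1, -4.5, 17.3]
opening: 0.563
```

Emit:
{"api": "arm_command", "payload": {"deltas": [{"slide": [-0.002, 0, 0.001], "rot": [0.1, -0.5, 0], "gripper": 255}, {"slide": [-0.002, 0, 0.002], "rot": [0.1, -0.5, 0], "gripper": 255}, {"slide": [-0.001, 0, 0.002], "rot": [0.1, -0.4, 0], "gripper": 255}, {"slide": [-0.0005, 0, 0.002], "rot": [0, -0.3, 0], "gripper": 255}, {"slide": [0, 0, 0.001], "rot": [0, 0, 0], "gripper": 255}]}}

```text
t: 14.33
tcp_pos: [0.5789, 0.2522, 0.0073]
orientation: [-0.006, 0.999, 0.041, -0.002]
contact_force: [-4.0, -1.5, 5.4]
opening: 0.564
```

Emit:
{"api": "arm_command", "payload": {"deltas": [{"slide": [0, 0, 0.001], "rot": [-0.3, 0.1, 0], "gripper": 255}, {"slide": [0, 0, 0.002], "rot": [-0.3, 0.1, 0], "gripper": 255}, {"slide": [0, 0, 0.002], "rot": [-0.2, 0, 0], "gripper": 255}, {"slide": [0, 0, 0.002], "rot": [-0.1, 0, 0], "gripper": 255}, {"slide": [0, 0, 0.002], "rot": [0, 0, 0], "gripper": 255}]}}

```text
t: 14.75
tcp_pos: [0.5793, 0.2519, 0.0071]
orientation: [0.001, 0.999, 0.041, 0.001]
contact_force: [-7.5, -4.5, 13.5]
opening: 0.561
```

```bash
python3 - <<'E'
from h import *
s,im,c=look('wrist','w13')
plan([0.579,0.252,0.0072],4.67,1,s=s)
Rc=q2R(s['orientation']);print('tilt deg: toolz',Rc[:,2].round(4))
E
```

```text
t 14.75 at [0.5793 0.2519 0.0071] yaw 4.65 F [-7.5 -4.5 13.5] open 0.561 j [ 0.36  0.22  1.43 -0.    1.49  1.85]
([-0.0003, -0.0002, -0.0001], [0.16, -0.13, -0.02])
tilt deg: toolz [ 0.0025 -0.0025 -1.    ]
```

Emit:
{"api": "arm_command", "payload": {"deltas": [{"slide": [0, 0, 0], "rot": [0, 0, 0], "gripper": 80}, {"slide": [0, 0, 0], "rot": [0, 0, 0], "gripper": 80}, {"slide": [0, 0, 0], "rot": [0, 0, 0], "gripper": 80}, {"slide": [0, 0, 0], "rot": [0, 0, 0], "gripper": 80}, {"slide": [0, 0, 0], "rot": [0, 0, 0], "gripper": 80}]}}

```text
t: 15.22
tcp_pos: [0.579, 0.2523, 0.0044]
orientation: [0.001, 0.999, 0.041, 0.0]
contact_force: [-0.2, 1.2, -0.1]
opening: 0.687
```

Emit:
{"api": "arm_command", "payload": {"deltas": [{"slide": [0, 0, 0], "rot": [0, 0, 0], "gripper": 80}, {"slide": [0, 0, 0], "rot": [0, 0, 0], "gripper": 80}, {"slide": [0, 0, 0], "rot": [0, 0, 0], "gripper": 80}, {"slide": [0, 0, 0], "rot": [0, 0, 0], "gripper": 80}, {"slide": [0, 0, 0], "rot": [0, 0, 0], "gripper": 80}]}}

```text
t: 15.63
tcp_pos: [0.5783, 0.2522, 0.0022]
orientation: [0.001, 0.999, 0.041, -0.001]
contact_force: [-0.3, -0.1, -0.1]
opening: 0.687
```

```bash
python3 - <<'E'
from h import *
s,im,c=look('wrist','w14')
plan([0.579,0.252,0.1],4.67,5,s=s)
cv2.imwrite('pics/z14.png',cv2.resize(im[130:330,130:400],None,fx=2.9,fy=2.9,interpolation=2))
E
```

```text
t 15.63 at [0.5783 0.2522 0.0022] yaw 4.66 F [-0.3 -0.1 -0.1] open 0.687 j [ 0.36  0.22  1.43 -0.    1.48  1.85]
([0.0001, 0.0001, -0.0196], [0.02, 0.02, -0.0])
([0.0001, 0.0001, -0.0196], [0.02, 0.02, -0.0])
([0.0001, 0.0001, -0.0196], [0.02, 0.02, -0.0])
([0.0001, 0.0001, -0.0196], [0.02, 0.02, -0.0])
([0.0001, 0.0001, -0.0196], [0.02, 0.02, -0.0])
```

View pics/z14.png

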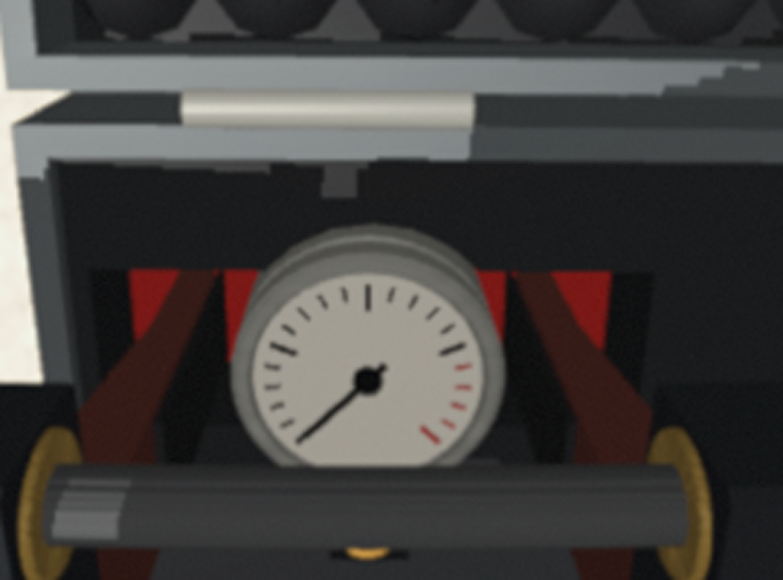

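Emit:
{"api": "arm_command", "payload": {"deltas": [{"slide": [0, 0, -0.012], "rot": [0, 0, 0], "gripper": 80}, {"slide": [0, 0, -0.025], "rot": [0, 0, 0], "gripper": 80}, {"slide": [0, 0, -0.03], "rot": [0, 0, 0], "gripper": 80}, {"slide": [0, 0, -0.03], "rot": [0, 0, 0], "gripper": 80}, {"slide": [-0.005, 0.01, -0.025], "rot": [0, 0, 0], "gripper": 0}]}}

```text
t: 16.1
tcp_pos: [0.5701, 0.2416, 0.1224]
orientation: [0.003, 0.999, 0.041, -0.008]
contact_force: [-0.3, -0.2, 0.2]
opening: 0.728
```

```bash
python3 - <<'E'
from h import *
s,im,c=look('wrist','w15')
cv2.imwrite('pics/z15.png',im[120:384,90:470])
print([(d['conf'],[round(v,4) for v in d['centre']]) for d in spot_point('wrist','gauge_center')])
plan([0.55,-0.352,0.13],34,18)
E
```

```text
[(0.87, [0.5788, 0.2503, 0.0417])]
t 16.20 at [0.5725 0.2406 0.1276] yaw 4.62 F [ 1.2 -0.  -0.4] open 0.813 j [ 0.34  0.15  1.29 -0.    1.71  1.83]
([-0.0039, 0.0327, 0.0], [0.01, 0.03, -1.63])
([-0.0048, 0.0326, 0.0], [0.01, 0.03, -1.63])
([-0.0058, 0.0324, 0.0], [0.01, 0.03, -1.63])
([-0.0067, 0.0323, 0.0], [0.01, 0.03, -1.63])
([-0.0076, 0.0321, 0.0], [0.01, 0.03, -1.63])
([-0.0085, 0.0318, -0.0], [0.01, 0.03, -1.63])
([-0.0094, 0.0316, -0.0], [0.01, 0.03, -1.63])
([-0.0103, 0.0313, -0.0], [0.01, 0.03, -1.63])
([-0.0112, 0.031, -0.0], [0.01, 0.03, -1.63])
([-0.0121, 0.0307, -0.0], [0.01, 0.03, -1.63])
([-0.0129, 0.0303, -0.0], [0.01, 0.03, -1.63])
([-0.0138, 0.0299, -0.0001], [0.01, 0.03, -1.63])
([-0.0146, 0.0295, -0.0001], [0.01, 0.03, -1.63])
([-0.0155, 0.0291, -0.0001], [0.01, 0.03, -1.63])
([-0.0163, 0.0286, -0.0001], [0.01, 0.03, -1.63])
([-0.0171, 0.0282, -0.0001], [0.01, 0.03, -1.63])
([-0.0179, 0.0277, -0.0001], [0.01, 0.03, -1.63])
([-0.0187, 0.0271, -0.0001], [0.01, 0.03, -1.63])
```

View pics/z15.png

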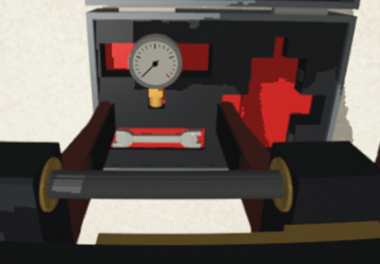

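The gauge is seated: its stem lies in the slot at (156,95), and the network puts its centre at z = 0.0417 against an expected 0.041. The spanner is untouched. Now to the meter.

Emit:
{"api": "arm_command", "payload": {"deltas": [{"slide": [-0.002, 0.017, 0], "rot": [0, 0, -1.2], "gripper": 0}, {"slide": [-0.005, 0.033, 0], "rot": [0, 0, -1.6], "gripper": 0}, {"slide": [-0.006, 0.033, 0], "rot": [0, 0, -1.6], "gripper": 0}, {"slide": [-0.007, 0.033, 0], "rot": [0, 0, -1.6], "gripper": 0}, {"slide": [-0.008, 0.033, 0], "rot": [0, 0, -1.6], "gripper": 0}]}}

```text
t: 16.62
tcp_pos: [0.5655, 0.0914, 0.1303]
orientation: [0.0, 0.993, 0.114, -0.001]
contact_force: [1.1, -0.3, 0.0]
opening: 0.999
```

Emit:
{"api": "arm_command", "payload": {"deltas": [{"slide": [-0.009, 0.033, 0], "rot": [0, 0, -1.6], "gripper": 0}, {"slide": [-0.01, 0.032, 0], "rot": [0, 0, -1.6], "gripper": 0}, {"slide": [-0.01, 0.032, 0], "rot": [0, 0, -1.6], "gripper": 0}, {"slide": [-0.011, 0.032, 0], "rot": [0, 0, -1.6], "gripper": 0}, {"slide": [-0.012, 0.031, 0], "rot": [0, 0, -1.6], "gripper": 0}]}}

```text
t: 17.03
tcp_pos: [0.5586, -0.0841, 0.1296]
orientation: [-0.0, 0.982, 0.187, -0.001]
contact_force: [0.5, -0.2, -0.1]
opening: 0.997
```

Emit:
{"api": "arm_command", "payload": {"deltas": [{"slide": [-0.013, 0.031, 0], "rot": [0, 0, -1.6], "gripper": 0}, {"slide": [-0.014, 0.03, 0], "rot": [0, 0, -1.6], "gripper": 0}, {"slide": [-0.015, 0.03, 0], "rot": [0, 0, -1.6], "gripper": 0}, {"slide": [-0.015, 0.03, 0], "rot": [0, 0, -1.6], "gripper": 0}, {"slide": [-0.016, 0.029, 0], "rot": [0, 0, -1.6], "gripper": 0}]}}

```text
t: 17.45
tcp_pos: [0.5535, -0.2588, 0.1288]
orientation: [-0.001, 0.966, 0.259, -0.001]
contact_force: [0.0, 0.4, 0.1]
opening: 1.004
```

```bash
python3 - <<'E'
from h import *
plan([0.55,-0.352,0.13],34,5)
E
```

```text
t 17.45 at [ 0.5535 -0.2588  0.1288] yaw 29.99 F [0.  0.4 0.1] open 1.004 j [-0.49  0.12  1.32 -0.    1.7   0.55]
([-0.0099, 0.0158, -0.0003], [-0.02, 0.02, -0.8])
([-0.0101, 0.0157, -0.0003], [-0.02, 0.02, -0.8])
([-0.0104, 0.0155, -0.0003], [-0.02, 0.02, -0.8])
([-0.0106, 0.0154, -0.0003], [-0.02, 0.02, -0.8])
([-0.0108, 0.0152, -0.0003], [-0.02, 0.02, -0.8])
```

Emit:
{"api": "arm_command", "payload": {"deltas": [{"slide": [-0.013, 0.02, 0], "rot": [0, 0, -0.9], "gripper": 0}, {"slide": [-0.014, 0.019, 0], "rot": [0, 0, -0.9], "gripper": 0}, {"slide": [-0.014, 0.016, 0], "rot": [0, 0, -0.9], "gripper": 0}, {"slide": [-0.012, 0.01, 0], "rot": [0, 0, -0.8], "gripper": 0}, {"slide": [0, 0, 0], "rot": [0, 0, 0], "gripper": 0}]}}

```text
t: 17.87
tcp_pos: [0.5384, -0.3527, 0.1256]
orientation: [-0.001, 0.958, 0.286, -0.003]
contact_force: [0.5, 0.1, -1.3]
opening: 1.005
```

```bash
python3 - <<'E'
from h import *
import pickle
s,im,c=look('wrist','w16');pickle.dump(s,open('s16.pkl','wb'))
plan([0.556,-0.355,0.13],34,1,s=s)
print([(d['conf'],[round(v,4) for v in d['centre']]) for d in spot_point('wrist','meter_center')])
cv2.imwrite('pics/z16.png',cv2.resize(im,(800,600),interpolation=2))
E
```

```text
t 17.87 at [ 0.5384 -0.3527  0.1256] yaw 33.29 F [ 0.5  0.1 -1.3] open 1.005 j [-0.63  0.21  1.23 -0.    1.71  0.36]
([0.0135, 0.0116, -0.0045], [-0.22, 0.26, -0.71])
[(0.75, [0.5562, -0.3569, 0.0179])]
```

View pics/z16.png

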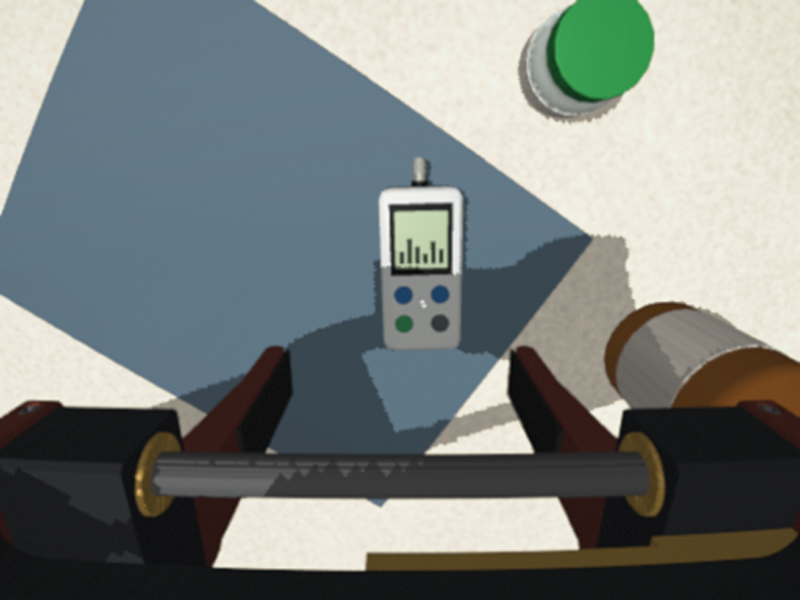

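```bash
python3 - <<'E'
from h import *
import pickle
s=pickle.load(open('s16.pkl','rb'));c=cam('wrist',s)
p=np.array([(378,188),(463,188),(384,348),(461,349)])/1.5625
P=px2w(c,p,.033);print(P)
print('len',np.linalg.norm(P[0]-P[2]),np.linalg.norm(P[1]-P[3]),np.linalg.norm(P[0]-P[1]),np.linalg.norm(P[2]-P[3]))
m=P.mean(0);f=(P[0]+P[1]-P[2]-P[3]);print(m,np.degrees(np.arctan2(f[1],f[0])))
r=P[0]-P[1];print(np.degrees(np.arctan2(-r[0],r[1])))
n=px2w(c,np.array([(420,165)])/1.5625,.0225)[0]-m;print('nozzle dir',np.degrees(np.arctan2(n[1],n[0])))
E
```

```text
[[ 0.58684067 -0.30714808  0.033     ]
 [ 0.61546119 -0.35050738  0.033     ]
 [ 0.50008078 -0.36738331  0.033     ]
 [ 0.52823255 -0.41146679  0.033     ]]
len 0.10561988683883275 0.10641844837810027 0.05195346939975835 0.05230559927906266
[ 0.5576538  -0.35912639  0.033     ] 34.859791392751575
33.427930501157725
nozzle dir 34.581704252415534
```

```bash
python3 - <<'E'
from h import *
plan([0.556,-0.357,0.05],34.5,5)
E
```

```text
t 17.97 at [ 0.5394 -0.35    0.1257] yaw 33.35 F [0.2 0.6 0.1] open 0.999 j [-0.63  0.21  1.23 -0.    1.71  0.36]
([0.0021, 0.0031, 0.0151], [-0.05, 0.04, -0.23])
([0.002, 0.0031, 0.0151], [-0.05, 0.04, -0.23])
([0.002, 0.0031, 0.0151], [-0.05, 0.04, -0.23])
([0.002, 0.003, 0.0151], [-0.05, 0.04, -0.23])
([0.002, 0.003, 0.0151], [-0.05, 0.04, -0.23])
```

Emit:
{"api": "arm_command", "payload": {"deltas": [{"slide": [0.003, 0.004, 0.016], "rot": [0, 0, -0.3], "gripper": 0}, {"slide": [0.003, 0.004, 0.018], "rot": [-0.1, 0.1, -0.3], "gripper": 0}, {"slide": [0.002, 0.004, 0.018], "rot": [-0.1, 0.1, -0.3], "gripper": 0}, {"slide": [0.002, 0.003, 0.016], "rot": [0, 0, -0.3], "gripper": 0}, {"slide": [0, 0, 0], "rot": [0, 0, 0], "gripper": 0}]}}

```text
t: 18.38
tcp_pos: [0.5604, -0.3499, 0.0584]
orientation: [0.0, 0.954, 0.299, 0.003]
contact_force: [0.1, 0.6, -0.9]
opening: 1.005
```

```bash
python3 - <<'E'
from h import *
import pickle
s,im,c=look('wrist','w17');pickle.dump(s,open('s17.pkl','wb'))
plan([0.556,-0.357,0.0],34.5,5,s=s)
cv2.imwrite('pics/z17.png',cv2.resize(im[60:330,80:430],None,fx=2.2,fy=2.2,interpolation=2))
E
```

```text
t 18.38 at [ 0.5604 -0.3499  0.0584] yaw 34.82 F [ 0.1  0.6 -0.9] open 1.005 j [-0.61  0.27  1.28  0.    1.59  0.35]
([-0.0016, 0.0006, 0.0117], [0.02, -0.06, 0.06])
([-0.0016, 0.0006, 0.0117], [0.02, -0.06, 0.06])
([-0.0016, 0.0006, 0.0117], [0.02, -0.06, 0.06])
([-0.0016, 0.0007, 0.0117], [0.02, -0.06, 0.06])
([-0.0015, 0.0007, 0.0117], [0.02, -0.06, 0.06])
```

View pics/z17.png

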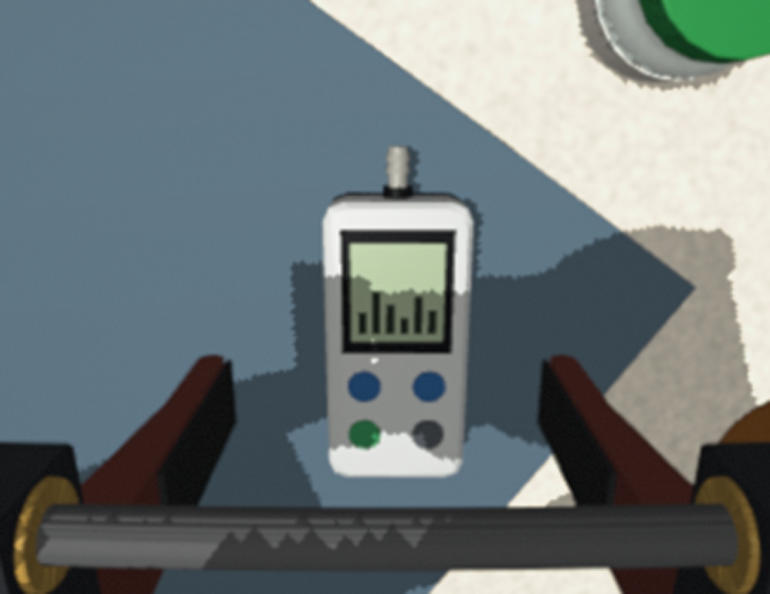

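```bash
python3 - <<'E'
from h import *
import pickle
s=pickle.load(open('s17.pkl','rb'));c=cam('wrist',s);Rc=q2R(s['orientation'])
p=np.array([(322,201),(474,201),(330,475),(463,475)])/2.2+[80,60]
P=px2w(c,p,.033)
print('len',np.linalg.norm(P[0]-P[2]),np.linalg.norm(P[1]-P[3]),np.linalg.norm(P[0]-P[1]),np.linalg.norm(P[2]-P[3]))
m=P.mean(0);f=(P[0]+P[1]-P[2]-P[3]);print(m,np.degrees(np.arctan2(f[1],f[0])),'tool',Rc.T@(m-s['tcp_pos']))
E
```

```text
len 0.10641180217164127 0.10654209251864002 0.05155621276381037 0.051746740967316074
[ 0.55806113 -0.35875418  0.033     ] 34.88090699353442 tool [-0.00710876  0.00584739  0.02534225]
```

Emit:
{"api": "arm_command", "payload": {"deltas": [{"slide": [-0.003, 0.0015, 0.01], "rot": [0, -0.2, 0], "gripper": 0}, {"slide": [-0.003, 0.001, 0.012], "rot": [0, -0.1, 0], "gripper": 0}, {"slide": [-0.0015, 0.001, 0.012], "rot": [0, 0, 0], "gripper": 0}, {"slide": [0, 0, 0.01], "rot": [0, 0, 0], "gripper": 0}, {"slide": [0, 0, 0], "rot": [0, 0, 0], "gripper": 0}]}}

```text
t: 18.85
tcp_pos: [0.5587, -0.3563, 0.0172]
orientation: [0.004, 0.954, 0.3, 0.002]
contact_force: [-0.4, 0.2, 0.1]
opening: 1.0
```

```bash
python3 - <<'E'
from h import *
import pickle
s,im,c=look('wrist','w18');pickle.dump(s,open('s18.pkl','wb'))
plan([0.5515,-0.361,-0.0155],34.8,5,s=s)
cv2.imwrite('pics/z18.png',cv2.resize(im[60:330,80:430],None,fx=2.2,fy=2.2,interpolation=2))
Rc=q2R(s['orientation']);print(Rc.T@(np.array([.558,-.3588,.018])-s['tcp_pos']))
E
```

```text
t 18.85 at [ 0.5587 -0.3563  0.0172] yaw 34.94 F [-0.4  0.2  0.1] open 1.000 j [-0.62  0.29  1.33 -0.    1.51  0.34]
([-0.0017, -0.0001, 0.0065], [0.11, -0.03, 0.03])
([-0.0017, -0.0001, 0.0065], [0.11, -0.03, 0.03])
([-0.0017, -0.0001, 0.0065], [0.11, -0.03, 0.03])
([-0.0017, -0.0001, 0.0065], [0.11, -0.03, 0.03])
([-0.0017, -0.0001, 0.0065], [0.11, -0.03, 0.03])
[-0.00200882  0.0016217  -0.00081225]
```

View pics/z18.png

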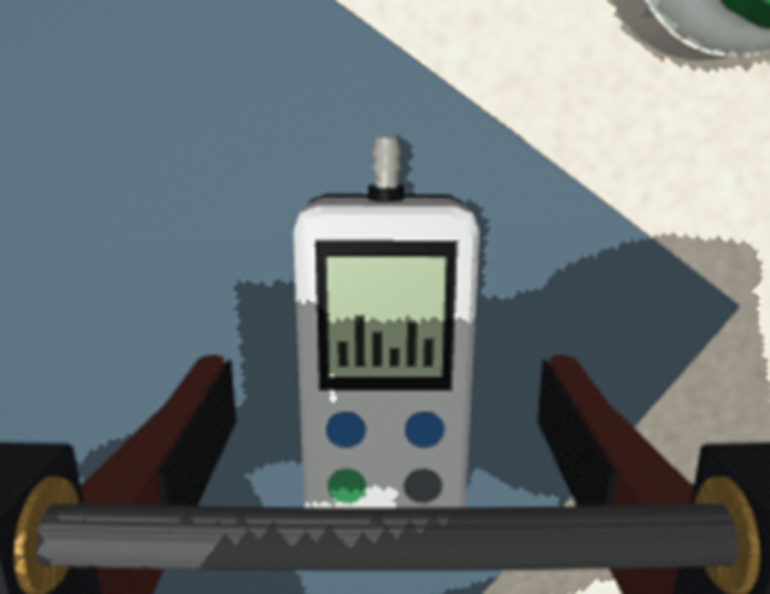

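Emit:
{"api": "arm_command", "payload": {"deltas": [{"slide": [-0.001, 0, 0.008], "rot": [0.2, 0, 0], "gripper": 0}, {"slide": [-0.001, 0, 0.008], "rot": [0.2, 0, 0], "gripper": 0}, {"slide": [-0.001, 0, 0.006], "rot": [0.1, 0, 0], "gripper": 0}, {"slide": [-0.0005, 0, 0.003], "rot": [0, 0, 0], "gripper": 0}, {"slide": [0, 0, 0], "rot": [0, 0, 0], "gripper": 0}]}}

```text
t: 19.32
tcp_pos: [0.5563, -0.3597, -0.0082]
orientation: [0.001, 0.954, 0.3, 0.002]
contact_force: [-0.3, -0.8, 0.1]
opening: 0.998
```

```bash
python3 - <<'E'
from h import *
s=read_state();plan([0.5567,-0.357,-0.0155],34.9,1,s=s)
Rc=q2R(s['orientation']);print(Rc.T@(np.array([.558,-.3588,.018])-s['tcp_pos']))
E
```

```text
t 19.32 at [ 0.5563 -0.3597 -0.0082] yaw 34.89 F [-0.3 -0.8  0.1] open 0.998 j [-0.63  0.31  1.35  0.    1.48  0.34]
([0.0019, -0.002, 0.0073], [0.12, -0.18, -0.02])
[ 0.00201901  0.00029542 -0.02615107]
```

Emit:
{"api": "arm_command", "payload": {"deltas": [{"slide": [0.0005, -0.001, 0.004], "rot": [0.1, -0.1, 0], "gripper": 0}, {"slide": [0.0005, -0.001, 0.004], "rot": [0.1, -0.1, 0], "gripper": 0}, {"slide": [0, 0, 0.001], "rot": [0, 0, 0], "gripper": 0}, {"slide": [0, 0, 0], "rot": [0, 0, 0], "gripper": 255}, {"slide": [0, 0, 0], "rot": [0, 0, 0], "gripper": 255}]}}

```text
t: 19.73
tcp_pos: [0.5561, -0.3573, -0.0179]
orientation: [-0.001, 0.954, 0.3, -0.0]
contact_force: [-0.2, -0.9, 0.1]
opening: 0.889
```

Emit:
{"api": "arm_command", "payload": {"deltas": [{"slide": [0, 0, 0], "rot": [0, 0, 0], "gripper": 255}, {"slide": [0, 0, 0], "rot": [0, 0, 0], "gripper": 255}, {"slide": [0, 0, 0], "rot": [0, 0, 0], "gripper": 255}, {"slide": [0, 0, 0], "rot": [0, 0, 0], "gripper": 255}, {"slide": [0, 0, 0], "rot": [0, 0, 0], "gripper": 255}]}}

```text
t: 20.15
tcp_pos: [0.5567, -0.3575, -0.0169]
orientation: [-0.0, 0.954, 0.3, 0.0]
contact_force: [0.0, 0.4, -1.1]
opening: 0.592
```

Emit:
{"api": "arm_command", "payload": {"deltas": [{"slide": [0, 0, 0], "rot": [0, 0, 0], "gripper": 255}, {"slide": [0, 0, 0], "rot": [0, 0, 0], "gripper": 255}, {"slide": [0, 0, 0], "rot": [0, 0, 0], "gripper": 255}, {"slide": [0, 0, 0], "rot": [0, 0, 0], "gripper": 255}, {"slide": [0, 0, 0], "rot": [0, 0, 0], "gripper": 255}]}}

```text
t: 20.57
tcp_pos: [0.5567, -0.3575, -0.0169]
orientation: [-0.0, 0.954, 0.3, 0.0]
contact_force: [-0.4, 0.4, -0.2]
opening: 0.588
```

```bash
python3 - <<'E'
from h import *
import pickle
s,im,c=look('wrist','w19');pickle.dump(s,open('s19.pkl','wb'))
plan([0.5515,-0.361,0.1],34.8,5,s=s)
cv2.imwrite('pics/z19.png',cv2.resize(im[60:330,80:430],None,fx=2.2,fy=2.2,interpolation=2))
E
```

```text
t 20.57 at [ 0.5567 -0.3575 -0.0169] yaw 34.90 F [-0.4  0.4 -0.2] open 0.588 j [-0.62  0.32  1.36  0.    1.46  0.34]
([-0.0012, -0.0, -0.0234], [-0.0, -0.0, 0.02])
([-0.0012, -0.0, -0.0234], [-0.0, -0.0, 0.02])
([-0.0012, -0.0, -0.0234], [-0.0, -0.0, 0.02])
([-0.0012, -0.0, -0.0234], [-0.0, -0.0, 0.02])
([-0.0012, -0.0, -0.0234], [-0.0, -0.0, 0.02])
```

View pics/z19.png

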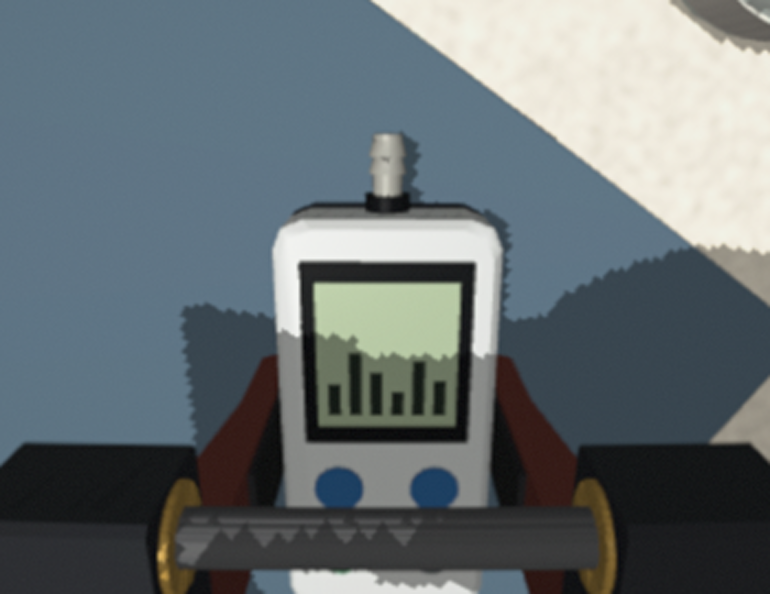

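```bash
python3 - <<'E'
from h import *
import pickle
s=pickle.load(open('s19.pkl','rb'));c=cam('wrist',s);Rc=q2R(s['orientation'])
im=cv2.imread('pics/w19.png');g=cv2.cvtColor(im,cv2.COLOR_BGR2GRAY).astype(int)
print('col256',[(r,g[r,250]) for r in range(145,170)])
print('row180',[(u,g[180,u]) for u in list(range(200,212))+list(range(302,316))])
for p in [(256,159.5),(256,161)]:
    P=px2w(c,[p],.033)[0];print(p,Rc.T@(P-s['tcp_pos']))
P=px2w(c,[(205,180),(308.5,180)],.033);print([(Rc.T@(q-s['tcp_pos'])).round(4) for q in P])
E
```

```text
col256 [(145, np.int64(142)), (146, np.int64(142)), (147, np.int64(130)), (148, np.int64(92)), (149, np.int64(43)), (150, np.int64(23)), (151, np.int64(21)), (152, np.int64(21)), (153, np.int64(21)), (154, np.int64(22)), (155, np.int64(20)), (156, np.int64(52)), (157, np.int64(96)), (158, np.int64(112)), (159, np.int64(144)), (160, np.int64(192)), (161, np.int64(205)), (162, np.int64(205)), (163, np.int64(206)), (164, np.int64(219)), (165, np.int64(233)), (166, np.int64(236)), (167, np.int64(236)), (168, np.int64(236)), (169, np.int64(236))]
row180 [(200, np.int64(113)), (201, np.int64(112)), (202, np.int64(112)), (203, np.int64(130)), (204, np.int64(181)), (205, np.int64(215)), (206, np.int64(223)), (207, np.int64(228)), (208, np.int64(231)), (209, np.int64(234)), (210, np.int64(236)), (211, np.int64(238)), (302, np.int64(229)), (303, np.int64(226)), (304, np.int64(209)), (305, np.int64(178)), (306, np.int64(168)), (307, np.int64(149)), (308, np.int64(97)), (309, np.int64(79)), (310, np.int64(99)), (311, np.int64(111)), (312, np.int64(114)), (313, np.int64(113)), (314, np.int64(113)), (315, np.int64(113))]
(256, 159.5) [ 0.05345332  0.00190119 -0.0499229 ]
(256, 161) [ 0.05272276  0.00190222 -0.04992297]
[array([ 0.0433, -0.0232, -0.0499]), array([ 0.0433,  0.0278, -0.0499])]
```

Emit:
{"api": "arm_command", "payload": {"deltas": [{"slide": [0, 0, -0.015], "rot": [0, 0, 0], "gripper": 255}, {"slide": [0, 0, -0.028], "rot": [0, 0, 0], "gripper": 255}, {"slide": [0, 0, -0.03], "rot": [0, 0, 0], "gripper": 255}, {"slide": [0, 0, -0.03], "rot": [0, 0, 0], "gripper": 255}, {"slide": [0, 0, -0.025], "rot": [0, 0, 0], "gripper": 255}]}}

```text
t: 21.03
tcp_pos: [0.5514, -0.3539, 0.1022]
orientation: [-0.009, 0.954, 0.3, -0.007]
contact_force: [-0.4, -0.1, -1.1]
opening: 0.59
```

```bash
python3 - <<'E'
from h import *
plan([0.45,0.12,0.13],4.7,15)
E
```

```text
t 21.03 at [ 0.5514 -0.3539  0.1022] yaw 34.89 F [-0.4 -0.1 -1.1] open 0.590 j [-0.62  0.27  1.21 -0.    1.69  0.34]
([0.0125, -0.0298, -0.0013], [-0.07, 0.05, 2.01])
([0.0115, -0.0302, -0.0013], [-0.07, 0.05, 2.01])
([0.0104, -0.0306, -0.0014], [-0.07, 0.05, 2.01])
([0.0093, -0.031, -0.0014], [-0.07, 0.05, 2.01])
([0.0082, -0.0313, -0.0014], [-0.07, 0.05, 2.01])
([0.0071, -0.0315, -0.0015], [-0.07, 0.05, 2.01])
([0.006, -0.0318, -0.0015], [-0.07, 0.05, 2.01])
([0.0049, -0.032, -0.0015], [-0.07, 0.05, 2.01])
([0.0038, -0.0321, -0.0016], [-0.07, 0.05, 2.01])
([0.0026, -0.0322, -0.0016], [-0.07, 0.05, 2.01])
([0.0015, -0.0323, -0.0016], [-0.07, 0.05, 2.01])
([0.0004, -0.0323, -0.0017], [-0.07, 0.05, 2.01])
([-0.0008, -0.0323, -0.0017], [-0.07, 0.05, 2.01])
([-0.0019, -0.0323, -0.0018], [-0.07, 0.05, 2.01])
([-0.003, -0.0322, -0.0018], [-0.07, 0.05, 2.01])
```

Emit:
{"api": "arm_command", "payload": {"deltas": [{"slide": [0.006, -0.015, -0.001], "rot": [0, 0, 1.5], "gripper": 255}, {"slide": [0.012, -0.03, -0.001], "rot": [0, 0, 2], "gripper": 255}, {"slide": [0.011, -0.031, -0.001], "rot": [0, 0, 2], "gripper": 255}, {"slide": [0.01, -0.031, -0.001], "rot": [0, 0, 2], "gripper": 255}, {"slide": [0.009, -0.031, -0.001], "rot": [0, 0, 2], "gripper": 255}]}}

```text
t: 21.45
tcp_pos: [0.5233, -0.2143, 0.1157]
orientation: [-0.003, 0.977, 0.212, -0.004]
contact_force: [0.7, 0.4, -1.4]
opening: 0.592
```

Emit:
{"api": "arm_command", "payload": {"deltas": [{"slide": [0.008, -0.031, -0.001], "rot": [0, 0, 2], "gripper": 255}, {"slide": [0.007, -0.032, -0.001], "rot": [0, 0, 2], "gripper": 255}, {"slide": [0.006, -0.032, -0.001], "rot": [0, 0, 2], "gripper": 255}, {"slide": [0.005, -0.032, -0.001], "rot": [0, 0, 2], "gripper": 255}, {"slide": [0.004, -0.032, -0.001], "rot": [0, 0, 2], "gripper": 255}]}}

```text
t: 21.87
tcp_pos: [0.4925, -0.0475, 0.1205]
orientation: [-0.003, 0.993, 0.121, -0.005]
contact_force: [-0.0, -0.0, -2.4]
opening: 0.589
```

```bash
python3 - <<'E'
from h import *
plan([0.45,0.12,0.13],4.7,5)
E
```

```text
t 21.87 at [ 0.4925 -0.0475  0.1205] yaw 13.85 F [-0.  -0.  -2.4] open 0.589 j [-0.17 -0.18  1.64  0.    1.7   1.16]
([-0.0003, -0.0346, -0.0016], [-0.08, 0.12, 1.83])
([-0.0014, -0.0345, -0.0017], [-0.08, 0.12, 1.83])
([-0.0025, -0.0345, -0.0017], [-0.08, 0.12, 1.83])
([-0.0036, -0.0344, -0.0018], [-0.08, 0.12, 1.83])
([-0.0046, -0.0342, -0.0018], [-0.08, 0.12, 1.83])
```

Emit:
{"api": "arm_command", "payload": {"deltas": [{"slide": [0, -0.035, -0.002], "rot": [-0.1, 0.1, 1.9], "gripper": 255}, {"slide": [-0.001, -0.034, -0.002], "rot": [-0.1, 0.1, 1.9], "gripper": 255}, {"slide": [-0.003, -0.034, -0.002], "rot": [-0.1, 0.1, 1.9], "gripper": 255}, {"slide": [-0.004, -0.034, -0.002], "rot": [-0.1, 0.1, 1.9], "gripper": 255}, {"slide": [-0.004, -0.018, -0.001], "rot": [0, 0, 1], "gripper": 255}]}}

```text
t: 22.28
tcp_pos: [0.4486, 0.1119, 0.1294]
orientation: [-0.001, 0.999, 0.042, -0.002]
contact_force: [0.3, 0.8, -1.5]
opening: 0.593
```

Emit:
{"api": "arm_command", "payload": {"deltas": [{"slide": [0, 0, 0], "rot": [0, 0, 0], "gripper": 255}, {"slide": [0, 0, 0], "rot": [0, 0, 0], "gripper": 255}, {"slide": [0, 0, 0], "rot": [0, 0, 0], "gripper": 255}, {"slide": [0, 0, 0], "rot": [0, 0, 0], "gripper": 255}, {"slide": [0, 0, 0], "rot": [0, 0, 0], "gripper": 255}]}}

```text
t: 22.7
tcp_pos: [0.4474, 0.1137, 0.129]
orientation: [-0.001, 0.999, 0.044, -0.002]
contact_force: [0.2, 0.9, -2.2]
opening: 0.588
```

```bash
python3 - <<'E'
from h import *
import pickle
s,im,c=look('wrist','w20');pickle.dump(s,open('s20.pkl','wb'))
plan([0.5369,0.1282,0.11],4.7,5,s=s)
cv2.imwrite('pics/z20.png',cv2.resize(im,(800,600),interpolation=2))
E
```

```text
t 22.70 at [0.4474 0.1137 0.129 ] yaw 5.09 F [ 0.2  0.9 -2.2] open 0.588 j [ 0.17 -0.29  1.71  0.    1.72  1.66]
([0.0181, -0.0013, 0.0037], [-0.02, 0.05, 0.08])
([0.0181, -0.0013, 0.0037], [-0.02, 0.05, 0.08])
([0.0181, -0.0013, 0.0038], [-0.02, 0.05, 0.08])
([0.0181, -0.0014, 0.0038], [-0.02, 0.05, 0.08])
([0.0181, -0.0014, 0.0038], [-0.02, 0.05, 0.08])
```

View pics/z20.png

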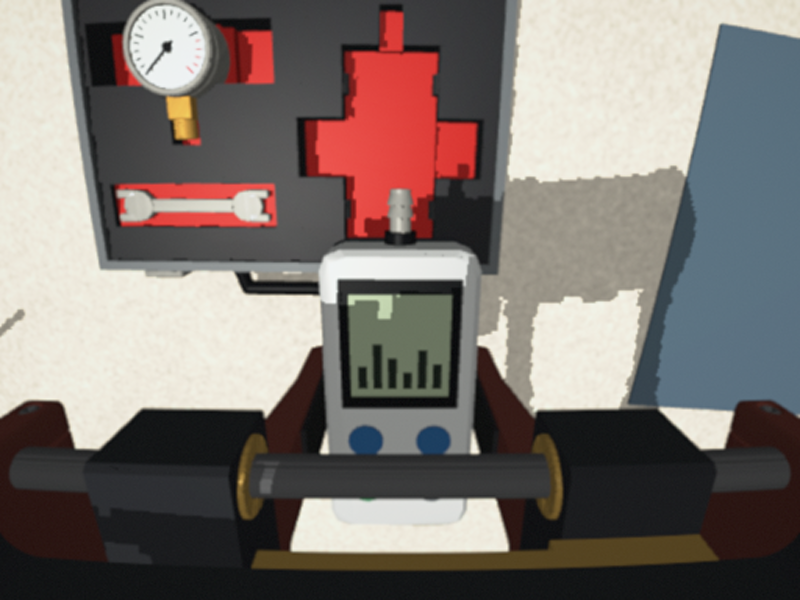

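```bash
python3 - <<'E'
from fit import *
import pickle;s=pickle.load(open('s20.pkl','rb'))
ex=np.zeros((384,512),bool);ex[150:]=True;ex[115:,243:270]=True
im=cv2.imread('pics/w20.png');c=cam('wrist',s);Rc=q2R(s['orientation'])
x,f,n=fit('m',[(c,im,ex)],[.5369,.1257,.082,.077],.085);print(x.round(4),np.degrees(x[2]),f,n)
p=np.array([(256,162)]);
g=cv2.cvtColor(im,cv2.COLOR_BGR2GRAY).astype(int);print([(r,g[r,240]) for r in range(150,170)],[(u,g[180,u]) for u in list(range(202,212))+list(range(300,312))])
E
```

```text
[0.5372 0.1254 0.0748 0.0755] 4.2834156972538535 0.06146990599438408 [22443]
[(150, np.int64(55)), (151, np.int64(48)), (152, np.int64(34)), (153, np.int64(30)), (154, np.int64(57)), (155, np.int64(90)), (156, np.int64(100)), (157, np.int64(99)), (158, np.int64(103)), (159, np.int64(134)), (160, np.int64(179)), (161, np.int64(193)), (162, np.int64(193)), (163, np.int64(200)), (164, np.int64(223)), (165, np.int64(238)), (166, np.int64(241)), (167, np.int64(241)), (168, np.int64(241)), (169, np.int64(241))] [(202, np.int64(81)), (203, np.int64(105)), (204, np.int64(168)), (205, np.int64(213)), (206, np.int64(223)), (207, np.int64(228)), (208, np.int64(232)), (209, np.int64(236)), (210, np.int64(240)), (211, np.int64(242)), (300, np.int64(136)), (301, np.int64(137)), (302, np.int64(137)), (303, np.int64(136)), (304, np.int64(131)), (305, np.int64(122)), (306, np.int64(121)), (307, np.int64(127)), (308, np.int64(141)), (309, np.int64(145)), (310, np.int64(146)), (311, np.int64(149))]
```

Emit:
{"api": "arm_command", "payload": {"deltas": [{"slide": [0.015, -0.001, 0.005], "rot": [0, 0, 0.1], "gripper": 255}, {"slide": [0.023, -0.002, 0.01], "rot": [0, 0, 0.1], "gripper": 255}, {"slide": [0.023, -0.002, 0.012], "rot": [0, 0.1, 0.1], "gripper": 255}, {"slide": [0.018, -0.001, 0.012], "rot": [0, 0.1, 0.1], "gripper": 255}, {"slide": [0.005, 0, 0.008], "rot": [0, 0, 0], "gripper": 255}]}}

```text
t: 23.17
tcp_pos: [0.5363, 0.1222, 0.0833]
orientation: [-0.001, 0.999, 0.037, 0.003]
contact_force: [0.2, -0.2, -1.5]
opening: 0.589
```

Emit:
{"api": "arm_command", "payload": {"deltas": [{"slide": [0, 0, 0], "rot": [0, 0, 0], "gripper": 255}, {"slide": [0, 0, 0], "rot": [0, 0, 0], "gripper": 255}, {"slide": [0, 0, 0], "rot": [0, 0, 0], "gripper": 255}, {"slide": [0, 0, 0], "rot": [0, 0, 0], "gripper": 255}, {"slide": [0, 0, 0], "rot": [0, 0, 0], "gripper": 255}]}}

```text
t: 23.58
tcp_pos: [0.5343, 0.1195, 0.0812]
orientation: [-0.0, 0.999, 0.035, -0.0]
contact_force: [0.1, -0.3, -1.8]
opening: 0.591
```

```bash
python3 - <<'E'
from h import *
import pickle
plan([0.537,0.1279,0.04],4.6,5)
E
```

```text
t 23.58 at [0.5343 0.1195 0.0812] yaw 4.05 F [ 0.1 -0.3 -1.8] open 0.591 j [ 0.16 -0.04  1.57  0.    1.61  1.66]
([0.0007, -0.0016, 0.0082], [-0.0, 0.01, -0.11])
([0.0007, -0.0016, 0.0082], [-0.0, 0.01, -0.11])
([0.0007, -0.0016, 0.0082], [-0.0, 0.01, -0.11])
([0.0007, -0.0016, 0.0082], [-0.0, 0.01, -0.11])
([0.0007, -0.0016, 0.0082], [-0.0, 0.01, -0.11])
```

Emit:
{"api": "arm_command", "payload": {"deltas": [{"slide": [0.001, -0.003, 0.007], "rot": [0, 0, -0.2], "gripper": 255}, {"slide": [0.001, -0.003, 0.008], "rot": [0, 0, -0.2], "gripper": 255}, {"slide": [0, -0.0015, 0.008], "rot": [0, 0, -0.1], "gripper": 255}, {"slide": [0, 0, 0.004], "rot": [0, 0, 0], "gripper": 255}, {"slide": [0, 0, 0], "rot": [0, 0, 0], "gripper": 255}]}}

```text
t: 24.0
tcp_pos: [0.5358, 0.1284, 0.0541]
orientation: [-0.0, 0.999, 0.041, 0.002]
contact_force: [-0.3, -0.2, -2.0]
opening: 0.59
```

```bash
python3 - <<'E'
from fit import *
import pickle
s,im,c=look('wrist','w21');pickle.dump(s,open('s21.pkl','wb'))
plan([0.537,0.1279,0.03],4.6,5,s=s)
cv2.imwrite('pics/z21.png',cv2.resize(im[60:330,80:430],None,fx=2.2,fy=2.2,interpolation=2))
E
```

```text
t 24.00 at [0.5358 0.1284 0.0541] yaw 4.66 F [-0.3 -0.2 -2. ] open 0.590 j [ 0.17 -0.02  1.61  0.    1.56  1.66]
([0.0002, 0.0001, 0.0048], [-0.01, -0.04, 0.01])
([0.0002, 0.0001, 0.0048], [-0.01, -0.04, 0.01])
([0.0002, 0.0001, 0.0048], [-0.01, -0.04, 0.01])
([0.0002, 0.0001, 0.0048], [-0.01, -0.04, 0.01])
([0.0002, 0.0001, 0.0048], [-0.01, -0.04, 0.01])
```

View pics/z21.png

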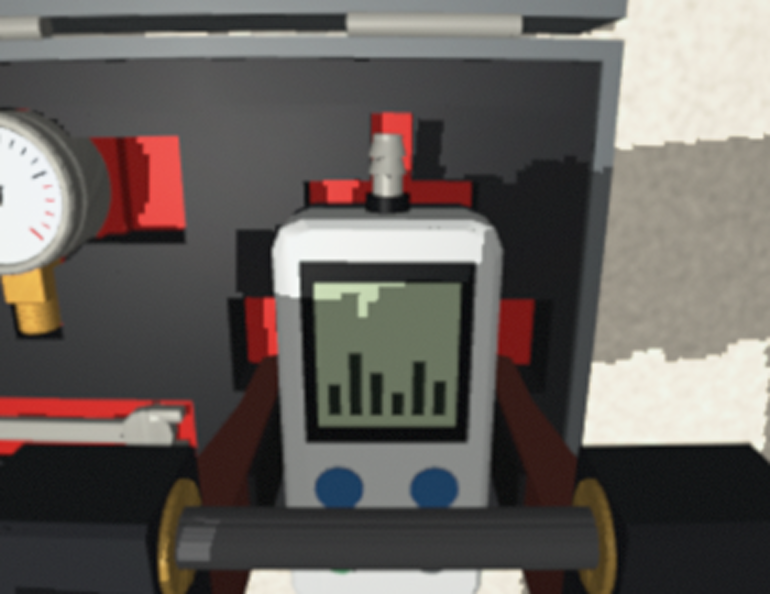

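```bash
python3 - <<'E'
from fit import *
import pickle;s=pickle.load(open('s21.pkl','rb'))
ex=np.zeros((384,512),bool);ex[150:,201:312]=True;ex[116:,244:268]=True;ex[218:]=True;ex[:,:172]=True
im=cv2.imread('pics/w21.png');c=cam('wrist',s);Rc=q2R(s['orientation'])
x,f,n=fit('m',[(c,im,ex)],[.537,.1257,.08,.0765],.085);print(x.round(4),np.degrees(x[2]),f,n)
q=Rc.T@(np.array([x[0],x[1],.026])-s['tcp_pos']);print('pocket in tool',q.round(4))
v=im.copy()
d=np.array([x[0],x[1]]);th=x[2];R2=np.array([[np.cos(th),-np.sin(th)],[np.sin(th),np.cos(th)]])
pl=np.array([(.0555,.0275),(.0555,.0065),(x[3],.0065),(x[3],-.0065),(.0555,-.0065),(.0555,-.0275),(.017,-.0275),(.017,-.054),(-.017,-.054),(-.017,-.0275),(-.0555,-.0275),(-.0555,.0275),(-.017,.0275),(-.017,.054),(.017,.054),(.017,.0275)])
w=pl@R2.T+d
v=cv2.resize(v[60:330,80:430],None,fx=2.2,fy=2.2,interpolation=2)
for z,col in((.044,(0,255,0)),(.026,(0,255,255))):
    p=(w2px(c,np.c_[w,np.full(len(w),z)])-[80,60])*2.2
    cv2.polylines(v,[p.astype(int)],True,col,1)
cv2.imwrite('pics/z21o.png',v)
E
```

```text
[0.5367 0.1253 0.0768 0.0761] 4.400028652972343 0.03630820399113082 [11777]
pocket in tool [0.0006 0.0032 0.0281]
```

View pics/z21o.png

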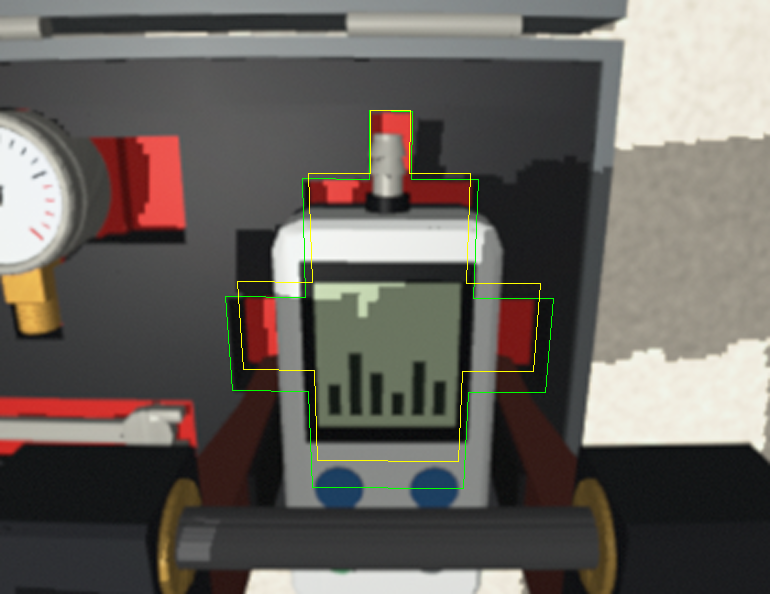

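Emit:
{"api": "arm_command", "payload": {"deltas": [{"slide": [0.0005, 0.0005, 0.006], "rot": [0, -0.1, 0], "gripper": 255}, {"slide": [0, 0.0005, 0.006], "rot": [0, -0.1, 0], "gripper": 255}, {"slide": [0, 0, 0.006], "rot": [0, 0, 0], "gripper": 255}, {"slide": [0, 0, 0.003], "rot": [0, 0, 0], "gripper": 255}, {"slide": [0, 0, 0], "rot": [0, 0, 0], "gripper": 255}]}}

```text
t: 24.47
tcp_pos: [0.5365, 0.1273, 0.031]
orientation: [-0.0, 0.999, 0.041, -0.0]
contact_force: [-0.7, -0.3, -2.4]
opening: 0.592
```

```bash
python3 - <<'E'
from fit import *
import pickle;s,im,c=look('wrist','w22')
plan([0.537,0.1274,0.02],4.5,1,s=s)
ex=np.zeros((384,512),bool);ex[150:,201:312]=True;ex[116:,244:268]=True;ex[218:]=True;ex[:,:172]=True
Rc=q2R(s['orientation'])
x,f,n=fit('m',[(c,im,ex)],[.537,.1257,.08,.0765],.085);print(x.round(4),np.degrees(x[2]),f,n)
q=Rc.T@(np.array([x[0],x[1],.026])-s['tcp_pos']);print('pocket in tool',q.round(4))
cv2.imwrite('pics/z22.png',cv2.resize(im[60:330,80:430],None,fx=2.2,fy=2.2,interpolation=2))
E
```

```text
t 24.47 at [0.5365 0.1273 0.031 ] yaw 4.65 F [-0.7 -0.3 -2.4] open 0.592 j [ 0.17 -0.01  1.63  0.    1.52  1.66]
([0.0005, -0.0, 0.011], [-0.03, 0.02, 0.15])
[0.5366 0.1254 0.0743 0.0759] 4.2594992371234754 0.04619047619047619 [12803]
pocket in tool [-0.0001  0.0019  0.005 ]
```

View pics/z22.png

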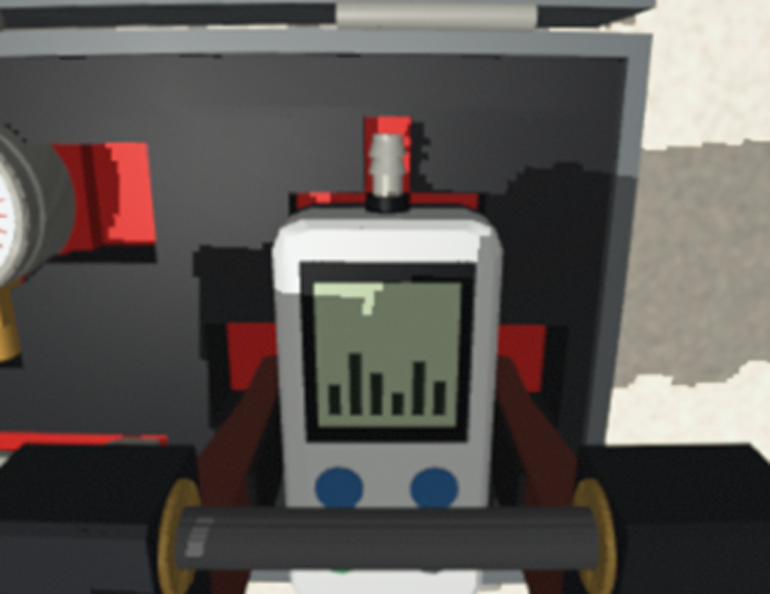

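Emit:
{"api": "arm_command", "payload": {"deltas": [{"slide": [0, 0, 0.004], "rot": [0, 0, 0.1], "gripper": 255}, {"slide": [-0.0003, 0, 0.003], "rot": [0, -0.05, 0.1], "gripper": 255}, {"slide": [-0.0003, 0, 0.003], "rot": [0, -0.05, 0], "gripper": 255}, {"slide": [0, 0, 0.001], "rot": [0, 0, 0], "gripper": 255}, {"slide": [0, 0, 0], "rot": [0, 0, 0], "gripper": 255}]}}

```text
t: 24.93
tcp_pos: [0.5363, 0.1272, 0.0198]
orientation: [-0.0, 0.999, 0.039, -0.001]
contact_force: [-0.1, -0.4, -2.0]
opening: 0.594
```

Emit:
{"api": "arm_command", "payload": {"deltas": [{"slide": [-0.0003, 0, 0.003], "rot": [0, -0.1, 0], "gripper": 255}, {"slide": [-0.0003, 0, 0.003], "rot": [0, -0.1, 0], "gripper": 255}, {"slide": [-0.0003, 0, 0.003], "rot": [0, -0.1, 0], "gripper": 255}, {"slide": [0, 0, 0.003], "rot": [0, 0, 0], "gripper": 255}, {"slide": [0, 0, 0.002], "rot": [0, 0, 0], "gripper": 255}]}}

```text
t: 25.35
tcp_pos: [0.5377, 0.1279, 0.0148]
orientation: [-0.001, 0.999, 0.039, 0.0]
contact_force: [-5.1, -1.1, 6.1]
opening: 0.59
```

Emit:
{"api": "arm_command", "payload": {"deltas": [{"slide": [-0.002, 0, 0.003], "rot": [0, -0.1, 0], "gripper": 255}, {"slide": [-0.001, 0, 0.003], "rot": [0, -0.1, 0], "gripper": 255}, {"slide": [-0.001, 0, 0.003], "rot": [0, -0.1, 0], "gripper": 255}, {"slide": [-0.001, 0, 0.003], "rot": [0, -0.1, 0], "gripper": 255}, {"slide": [-0.0005, 0, 0.002], "rot": [0, 0, 0], "gripper": 255}]}}

```text
t: 25.77
tcp_pos: [0.5379, 0.1279, 0.0114]
orientation: [-0.001, 0.999, 0.039, 0.005]
contact_force: [-3.4, -0.8, 5.2]
opening: 0.589
```

Emit:
{"api": "arm_command", "payload": {"deltas": [{"slide": [-0.001, 0, 0.003], "rot": [0, -0.3, 0], "gripper": 255}, {"slide": [-0.001, 0, 0.003], "rot": [0, -0.3, 0], "gripper": 255}, {"slide": [-0.001, 0, 0.003], "rot": [0, -0.2, 0], "gripper": 255}, {"slide": [-0.0005, 0, 0.003], "rot": [0, -0.1, 0], "gripper": 255}, {"slide": [0, 0, 0.002], "rot": [0, 0, 0], "gripper": 255}]}}

```text
t: 26.18
tcp_pos: [0.5375, 0.1279, 0.006]
orientation: [-0.001, 0.999, 0.039, 0.002]
contact_force: [-8.0, -1.5, 13.8]
opening: 0.59
```

Emit:
{"api": "arm_command", "payload": {"deltas": [{"slide": [-0.0005, 0, 0.002], "rot": [0, -0.1, 0], "gripper": 255}, {"slide": [-0.0005, 0, 0.003], "rot": [0, -0.1, 0], "gripper": 255}, {"slide": [-0.0005, 0, 0.003], "rot": [0, -0.1, 0], "gripper": 255}, {"slide": [0, 0, 0.003], "rot": [0, 0, 0], "gripper": 255}, {"slide": [0, 0, 0.001], "rot": [0, 0, 0], "gripper": 255}]}}

```text
t: 26.6
tcp_pos: [0.5374, 0.1278, 0.0061]
orientation: [-0.001, 0.999, 0.039, 0.002]
contact_force: [-0.2, -0.8, -3.4]
opening: 0.593
```

```bash
python3 - <<'E'
from fit import *
s,im,c=look('wrist','w23')
plan([0.537,0.1274,0.0061],4.5,1,s=s);print(q2R(s['orientation'])[:,2].round(4))
cv2.imwrite('pics/z23.png',cv2.resize(im[60:330,80:430],None,fx=2.2,fy=2.2,interpolation=2))
E
```

```text
t 26.60 at [0.5374 0.1278 0.0061] yaw 4.46 F [-0.2 -0.8 -3.4] open 0.593 j [0.17 0.01 1.66 0.   1.47 1.66]
([-0.0004, 0.0004, -0.0], [-0.08, -0.2, -0.04])
[ 0.0034  0.0016 -1.    ]
```

View pics/z23.png

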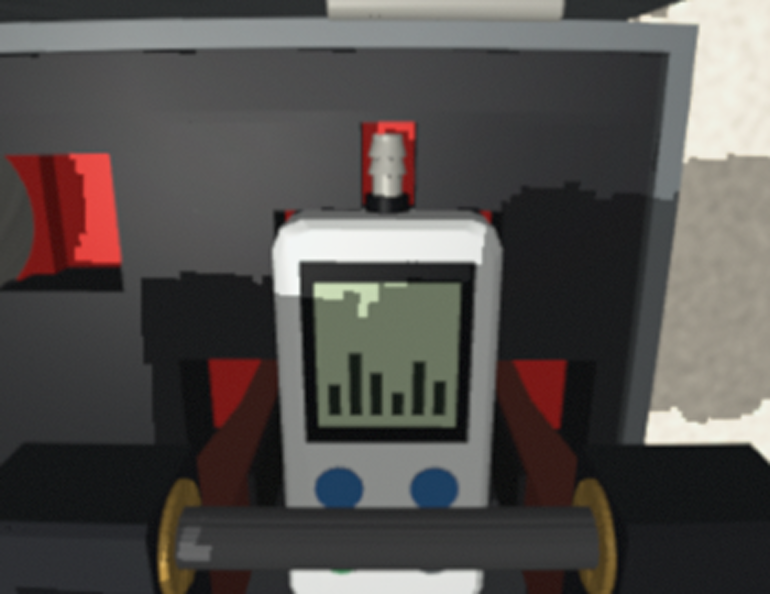

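Emit:
{"api": "arm_command", "payload": {"deltas": [{"slide": [-0.0005, 0, 0.003], "rot": [0, -0.1, 0], "gripper": 255}, {"slide": [-0.0005, 0, 0.003], "rot": [0, -0.1, 0], "gripper": 255}, {"slide": [-0.0005, 0, 0.004], "rot": [0, -0.1, 0], "gripper": 255}, {"slide": [-0.0005, 0, 0.004], "rot": [0, -0.1, 0], "gripper": 255}, {"slide": [-0.0005, 0, 0.004], "rot": [0, -0.1, 0], "gripper": 255}]}}

```text
t: 27.07
tcp_pos: [0.5375, 0.1278, 0.0059]
orientation: [-0.001, 0.999, 0.039, 0.002]
contact_force: [-10.3, -2.4, 19.5]
opening: 0.593
```

Hard stop: 19.5 N at the expected home height, and level. Releasing.

Emit:
{"api": "arm_command", "payload": {"deltas": [{"slide": [0, 0, 0], "rot": [0, 0, 0], "gripper": 78}, {"slide": [0, 0, 0], "rot": [0, 0, 0], "gripper": 78}, {"slide": [0, 0, 0], "rot": [0, 0, 0], "gripper": 78}, {"slide": [0, 0, 0], "rot": [0, 0, 0], "gripper": 78}, {"slide": [0, 0, 0], "rot": [0, 0, 0], "gripper": 78}]}}

```text
t: 27.48
tcp_pos: [0.5391, 0.1282, 0.007]
orientation: [-0.001, 0.999, 0.039, 0.004]
contact_force: [0.5, 1.2, -0.1]
opening: 0.695
```

Emit:
{"api": "arm_command", "payload": {"deltas": [{"slide": [0, 0, 0], "rot": [0, 0, 0], "gripper": 78}, {"slide": [0, 0, 0], "rot": [0, 0, 0], "gripper": 78}, {"slide": [0, 0, 0], "rot": [0, 0, 0], "gripper": 78}, {"slide": [0, 0, 0], "rot": [0, 0, 0], "gripper": 78}, {"slide": [0, 0, 0], "rot": [0, 0, 0], "gripper": 78}]}}

```text
t: 27.9
tcp_pos: [0.5383, 0.1281, 0.0049]
orientation: [-0.001, 0.999, 0.039, 0.003]
contact_force: [0.2, 0.0, -0.5]
opening: 0.694
```

```bash
python3 - <<'E'
from fit import *
s,im,c=look('wrist','w24')
plan([0.537,0.1274,0.1],4.5,5,s=s)
cv2.imwrite('pics/z24.png',cv2.resize(im[60:330,80:430],None,fx=2.2,fy=2.2,interpolation=2))
E
```

```text
t 27.90 at [0.5383 0.1281 0.0049] yaw 4.48 F [ 0.2  0.  -0.5] open 0.694 j [0.17 0.01 1.66 0.   1.46 1.66]
([-0.0002, 0.0001, -0.019], [-0.01, -0.06, -0.0])
([-0.0002, 0.0001, -0.019], [-0.01, -0.06, -0.0])
([-0.0002, 0.0001, -0.019], [-0.01, -0.06, -0.0])
([-0.0002, 0.0001, -0.019], [-0.01, -0.06, -0.0])
([-0.0003, 0.0001, -0.019], [-0.01, -0.06, -0.0])
```

View pics/z24.png

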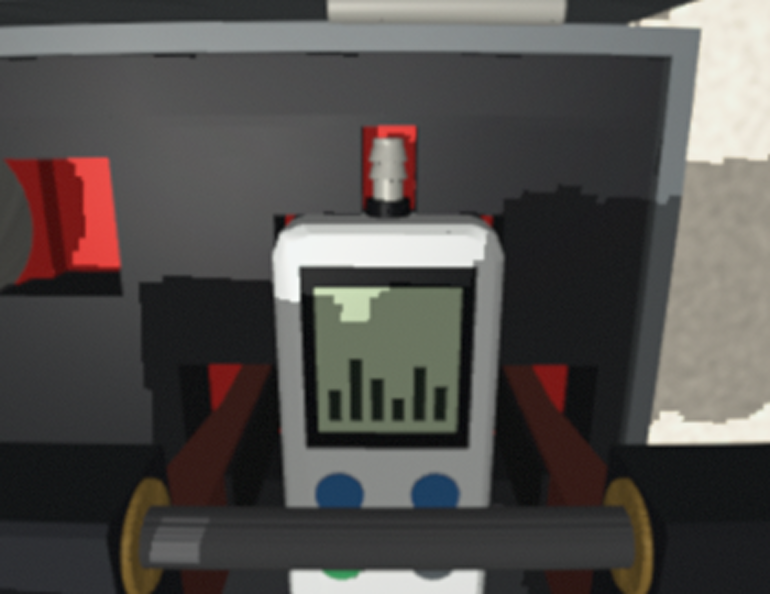

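The fingers are clear on both sides. I'll rise straight up, back off, then check.

Emit:
{"api": "arm_command", "payload": {"deltas": [{"slide": [0, 0, -0.012], "rot": [0, 0, 0], "gripper": 78}, {"slide": [0, 0, -0.025], "rot": [0, 0, 0], "gripper": 78}, {"slide": [0, 0, -0.03], "rot": [0, 0, 0], "gripper": 78}, {"slide": [0, 0, -0.03], "rot": [0, 0, 0], "gripper": 78}, {"slide": [0, 0, -0.03], "rot": [0, 0, 0], "gripper": 78}]}}

```text
t: 28.37
tcp_pos: [0.5326, 0.127, 0.1297]
orientation: [0.0, 0.999, 0.039, -0.006]
contact_force: [0.4, -0.4, 0.6]
opening: 0.698
```

Emit:
{"api": "arm_command", "payload": {"deltas": [{"slide": [-0.015, 0, -0.01], "rot": [0, 0, 0], "gripper": 78}, {"slide": [-0.02, 0, -0.01], "rot": [0, 0, 0], "gripper": 78}, {"slide": [-0.02, 0, -0.01], "rot": [0, 0, 0], "gripper": 78}, {"slide": [-0.01, 0, 0], "rot": [0, 0, 0], "gripper": 78}, {"slide": [0, 0, 0], "rot": [0, 0, 0], "gripper": 78}]}}

```text
t: 28.78
tcp_pos: [0.4698, 0.1223, 0.1778]
orientation: [-0.001, 0.999, 0.039, 0.005]
contact_force: [0.2, 0.3, -0.2]
opening: 0.695
```

Emit:
{"api": "arm_command", "payload": {"deltas": [{"slide": [0, 0, 0], "rot": [0, 0, 0], "gripper": 78}, {"slide": [0, 0, 0], "rot": [0, 0, 0], "gripper": 78}, {"slide": [0, 0, 0], "rot": [0, 0, 0], "gripper": 78}, {"slide": [0, 0, 0], "rot": [0, 0, 0], "gripper": 78}, {"slide": [0, 0, 0], "rot": [0, 0, 0], "gripper": 78}]}}

```text
t: 29.2
tcp_pos: [0.4712, 0.1223, 0.1792]
orientation: [-0.001, 0.999, 0.039, 0.006]
contact_force: [0.2, -0.5, 0.2]
opening: 0.695
```

```bash
python3 - <<'E'
from fit import *
s,im,c=look('wrist','w25')
for l in ['gauge_center','meter_center','spanner_center']:
  print(l,[(d['conf'],[round(v,4) for v in d['centre']]) for d in spot_point('wrist',l)][:2])
print(s['t'],s['tcp_pos'],s['contact_force'].round(1))
cv2.imwrite('pics/z25.png',cv2.resize(im,(800,600),interpolation=2))
s,im,c=look('side','s25')
cv2.imwrite('pics/z25s.png',cv2.resize(im[180:270,140:280],None,fx=5,fy=5,interpolation=2))
E
```

```text
gauge_center [(0.93, [0.5769, 0.2514, 0.0437])]
meter_center [(0.68, [0.5359, 0.1304, 0.041])]
spanner_center [(0.95, [0.4931, 0.2463, 0.0381])]
29.2 [0.4712431  0.12232428 0.17920455] [ 0.2 -0.5  0.2]
```

View pics/z25.png

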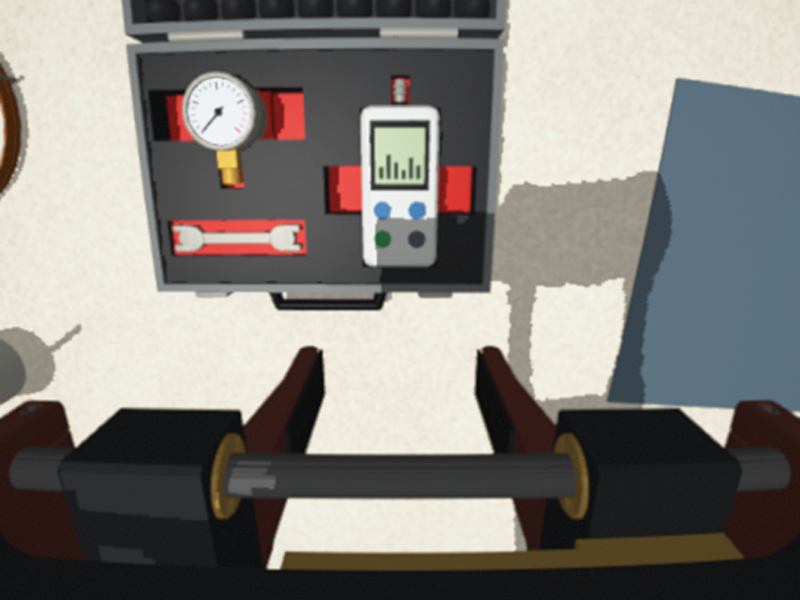

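View pics/z25s.png

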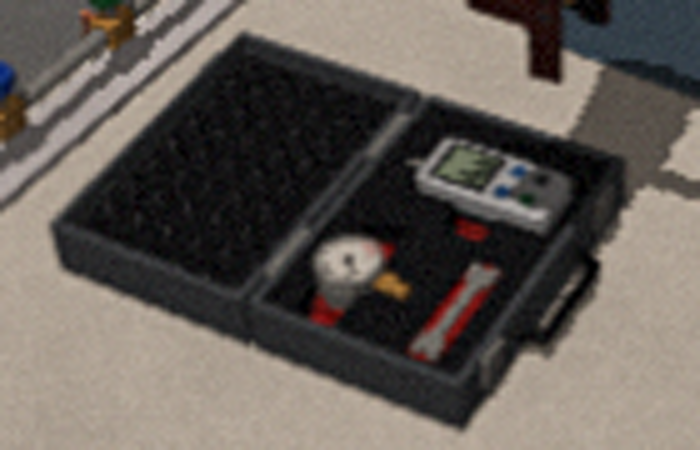

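Both look seated. The gauge seems slightly tall in the side view, so I'll overlay the expected home outlines to check the height.

```bash
python3 - <<'E'
from fit import *
s=read_state();th=np.radians(4.6);R2=np.array([[np.cos(th),-np.sin(th)],[np.sin(th),np.cos(th)]])
a=np.linspace(0,2*np.pi,60)
g=np.c_[.025*np.cos(a),.025*np.sin(a)]@R2.T+[.5794,.2492]
m=np.array([(.054,.026),(.054,-.026),(-.054,-.026),(-.054,.026)])@R2.T+[.537,.1256]
for n,f,box,k in (('side','s25',(140,180,280,270),5),('wrist','w25',(60,20,340,190),2.8)):
    c=cam(n,s);im=cv2.imread(f'pics/{f}.png');x0,y0,x1,y1=box
    v=cv2.resize(im[y0:y1,x0:x1],None,fx=k,fy=k,interpolation=2)
    for P in (g,m):
        for z,col in ((.056,(0,255,0)),(.063,(255,255,0))):
            p=(w2px(c,np.c_[P,np.full(len(P),z)])-[x0,y0]+.5)*k
            cv2.polylines(v,[p.astype(int)],True,col,1)
    cv2.imwrite(f'pics/o_{n}.png',v)
E
```

View pics/o_side.png

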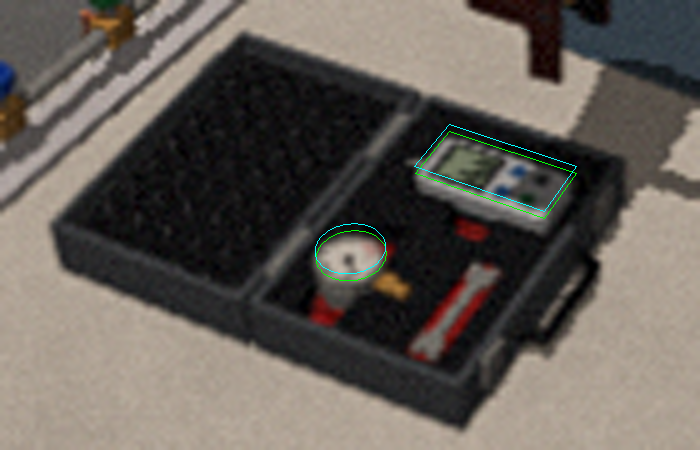

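View pics/o_wrist.png

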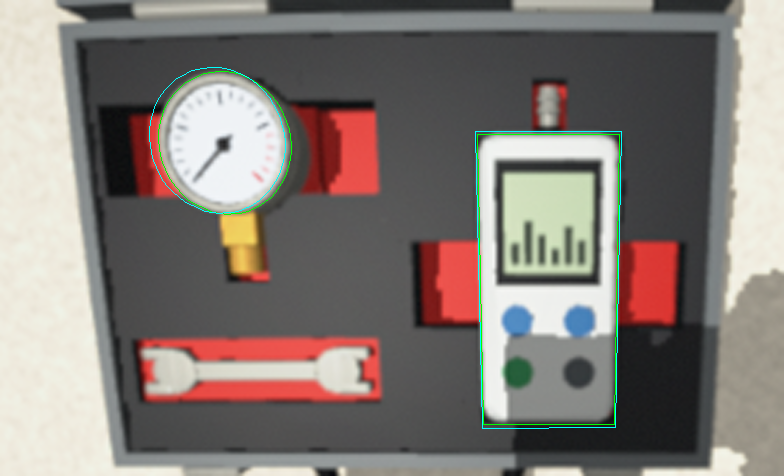

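Both parts match the outlines drawn for the home height of 0.056 m, so I'm handing in.

```bash
python3 - <<'E'
from plant import *
print(read_state()['t'],finish_job())
E
```

```text
the job is handed in; nothing more can be done
29.45 None
```

The gauge and then the flow meter are both in their cutouts, face up and pressed to a hard stop on the floor. I then let go and handed the job in at t = 29.5 s.

- **Seating force and height:** the gauge stopped at 17 N and the meter at 19.5 N. Neither sank further, and each TCP height matched the expected home height to about 0.2 mm.
- **Final pictures:** in the last wrist view, the outlines drawn for a top 12 mm above the foam fit both parts. The side view fits the gauge, and the meter only to within about 2 mm. The gauge's stem and the meter's nozzle lie in their slots, and the spanner is still in its recess. I did not check the other bench items again individually, but no contact force showed outside the two insertions.
- **First grasp missed:** the fingers closed in the air above the gauge without touching it. The pictures show the fingertips about 24 mm behind the reported TCP, not 14 mm ahead of it as stated. I used that measured offset from then on.
- **Small shifts and disagreements:** closing the jaws slid the gauge about 5 mm along the mat before it was gripped. The network's last estimates were within 3 mm in height (gauge centre 43.7 mm, meter centre 41.0 mm, expected 41 mm) and up to 5 mm sideways, which is about its stated accuracy.

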